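# Load the film scanner's take-up core and hold its tension arm open for threading

## Task

Get the film scanner's take-up side ready for threading: on the platter with the bare spindle, seat the small white film core flat in the platter's well, then the spacer ring on it, then the clamp disc on top with its collar up, all square on the spindle. Then swing the roller-tipped tension arm against its spring towards the take-up platter until it is fully at its stop, and finish while still holding it there with the fingers, so that I can lead the film past it. Leave the larger core, the blower and the film can where they lie.

Things in the scene. Friction and masses are not known exactly. Their poses are not given: they have to be found in the camera images.
- core: film core, the smaller of two plain white plastic rings lying flat on the grey mat: outer diameter 50 mm, bore 25 mm, 16 mm high, 30 g. Origin: centre of its underside, z up. It lies in one of five shuffled places on the 2 mm thick mat, about 11 cm apart
- spacer: plain aluminium spacer ring lying flat on the mat: outer diameter 40 mm, bore 25 mm, 10 mm high, 30 g. Origin: centre of its underside, z up
- clamp_disc: dark steel clamp disc lying flat on the mat, collar up: disc of 62 mm diameter, 8 mm thick, with a collar of 32 mm outer diameter standing 14 mm above it (22 mm in all), 25 mm bore right through, 70 g. Origin: centre of its underside, z up
- clamp_collar (a point): centre of the top rim of the clamp disc's collar, 22 mm above the disc's underside
- scanner: film scanner, a flat box 300 mm (x) by 520 mm (y) by 55 mm high, fixed; origin under its centre. +y towards the feed platter with its brown film pack, -y towards the take-up platter, -x the long front edge nearest the robot, by the tension arm. In its middle rear stand a low gate, two 26 mm high guide posts and a grey camera head 70 mm above the deck
- core_well (a point): centre of the floor of the take-up platter's well, on the spindle's axis, z up. The well is 4 mm deep, flaring from 56 to 61 mm across, in a black platter of 150 mm diameter whose top is 63 mm above the table. The fixed steel spindle, 20 mm in diameter, stands 38 mm high above the well's floor, its top 8 mm tapered. Stacked parts have their undersides 0, 16 and 26 mm above the floor
- tension_pivot (a point): the tension arm's vertical pivot, midway between the platters, at the height of the deck's top, 55 mm above the table. Axes as the scanner's. The pivot body is 30 mm across and 28 mm high
- tension_roller (a point): centre of the top of the white roller at the end of the tension arm: vertical, 24 mm in diameter (25.6 mm over its thin rims), reaching from 9 to 31 mm above the deck, 90 mm from the pivot. A flat arm 11 mm wide runs under it to the pivot, from 4 to 9 mm above the deck. The roller does not spin on the arm; being round, it can slip round in a grip
- tension_arm (a joint): angle of the tension arm: 0 at rest (a torsion spring pulls it back there), growing counterclockwise seen from above, towards the take-up platter, to the fixed stop at 1.30 rad. At angle q the arm points from the pivot to (cos(2.35 + q), sin(2.35 + q)) in the scanner's x, y. The spring pushes back with 1.3 N at the roller at rest, 3.5 N at the stop
- large_core: leave alone: the larger white plastic ring on the mat, 75 mm across, 25 mm bore, 16 mm high. Origin: centre of its underside
- blower: leave alone: black rubber blower bulb standing on the mat, 54 mm across, 85 mm tall. Origin: centre of its underside
- film_can: leave alone: round steel film can lying flat, 133 mm across, 26 mm high. Origin: centre of its underside
There are look-alikes about, which are no part of the job. Several things have the shape of the spacer; the one meant has the colours described above.

How it is judged:
On the way, in this order (a step that is already met when the one before it is completed fails the run):
1. The film core sits flat in the well of the take-up platter (horizontal distance between core and core_well below 0.005 m and z of core in the frame of core_well between -0.002 and 0.002 m and angle between core's own z axis and vertical below 0.06 rad), for 0.2 s.
2. The spacer ring lies square on the core, on the spindle (horizontal distance between spacer and core_well below 0.005 m and z of spacer in the frame of core_well between 0.014 and 0.018 m and angle between spacer's own z axis and vertical below 0.06 rad), for 0.2 s.
3. The clamp disc lies square on the spacer, on the spindle, collar up (horizontal distance between clamp_disc and core_well below 0.005 m and z of clamp_disc in the frame of core_well between 0.024 and 0.028 m and angle between clamp_disc's own z axis and vertical below 0.06 rad and z of clamp_collar in the frame of core_well above 0.044 m), for 0.2 s.
4. The tension arm is held at its stop by the fingers (value of joint tension_arm above 1.24 rad and contact force between the fingers and tension_arm above 0.8 N), for 0.5 s.
At the end, for the whole second after the job is handed in: Core, spacer, clamp disc (collar up) lie on the spindle at 0, 16, 26 mm above the well's floor (2 mm), within 5 mm of its axis and 0.06 rad of level, at rest and untouched; the fingers hold the tension arm above 1.24 rad with over 0.8 N (all of step 1 and all of step 2 and all of step 3 and all of step 4 and linear speed of each of core, spacer, clamp_disc below 0.02 m/s and contact force between the fingers and core below 0.1 N and contact force between the fingers and spacer below 0.1 N and contact force between the fingers and clamp_disc below 0.1 N and velocity of joint tension_arm below 0.05 rad/s); the arm keeps its last pose, push and grip.
It fails at once if the larger core, the blower or the film can is moved more than 30 mm (distance of any of large_core, blower, film_can from where it was at the start of the episode above 0.03 m).
It also fails if it takes over 72 s, if anything falls off the work surface, if the arm or the gripper's body presses on something with over 40 N, if the wrist force passes 120 N, or if a joint passes its speed limit or range.

## Robot

A 6-joint arm with a two-finger parallel gripper is mounted at the origin on the work surface. World frame = base frame: x ahead of the robot, y to its left, z up, the work surface at z = 0. Lengths are in m, angles in rad, forces in N, time in s.
With the tool pointing down it reaches from about 0.425 to 0.95 m from the base axis. Payload 3.5 kg.
Tool frame: the origin (TCP) lies between the finger pads; the fingertips stand 19 mm ahead of it and the grasp point (between the pads) is the TCP; z points along the fingers, y is the line along which they close (so a half turn about z gives the same grasp; the last joint's range is limited). The gripper opens to 85 mm and grips with 20 to 120 N. Pads are 22 mm wide; open, the fingers measure 114 mm over their backs; the gripper's body (76 mm by 85 mm) begins 54 mm behind the grasp point. The pads swing forward as they close: fully open they stand 13 mm farther back than shut.
Start: joints at [1.19, 0.286, 1.577, -0, 1.279, -0.15], TCP at [0.154, 0.657, 0.225] pointing down, gripper open.
Joint ranges: [-2.77, 2.77], [-0.9, 2.22], [0.21, 2.48], [-1.53, 4.67], [0.24, 2.81], [-2.84, 2.84]. Speed limits (rad/s): [2.79, 2.79, 3.14, 3.14, 3.14, 3.14].

## Interface

Orientations are given as a unit quaternion [x, y, z, w].
In Python, from plant import get_state, cams, ctrl gives the robot as it stands. The module is installed in compiled form; this text tells all that it offers.
- The arm moves only by the tool jog_arm, never from a script. Its argument "deltas" is text: rows parted by semicolons, each of 6 numbers parted by spaces: the shift along the world's x, y, z normalised to -1 to 1, where 1 is 0.02 m, then the turn, a rotation vector about the world's x, y, z normalised to -1 to 1, where 1 is 0.1 rad. In form: x y z ax ay az; .... A call has 1 to 20 rows; each row shifts and turns the commanded pose from where the row before left it; what a row does not reach is not made up. A row lasts 1/8 s, in which the tool goes at most 62.5 mm and 10.7 degrees, less where a joint would pass 70% of its speed; a pose out of reach is approached as far as the arm can. A call with a number of a shift or a turn outside -1 to 1 is refused whole. A call with a gripper value outside its range is refused whole. "gripper" is the opening, from 0 (shut) to 1 (fully open), set as the call begins (left out, the last holds). The fingers move at their own pace and stop on an object; "squeeze" is the grip in N (left out, the last holds). Time passes only in rows, so rows that do not move let the fingers close. It gives the time, the measured TCP pose, the force, the opening and the grip force at its end, in the units of the state.
- get_state(): the state, without advancing time (a new reading comes with each control period).
- cams.read_camera(name): name is "scene" or "side" or "wrist"; returns a dict with "color" (480x640x3 uint8, blue, green, red), "vfov" (degrees; the focal length in pixels is half the picture's height over the tangent of half this angle, whatever the lens; pixels are square), "cx", "cy" (the principal point, pixels), "rvec" (rotation vector, rad) and "tvec" (3), from world to camera coordinates, as OpenCV has them. Camera axes: x right, y down, z forward; pixel columns grow to the right and rows downward; lengths in m; the calibration is good to about 2 mm. A picture is of the moment at which its call begins. There is no depth.
- ctrl.sign_off(): hands the job in; it is judged then, once.
The state is a dict: "time": time; "qpos": joint angles; "dq": joint speeds; "joint_efforts": joint torques, N m; "eef_pos": TCP position; "tcp_rot": TCP orientation; "contact_force": force on the tool from outside, world axes, zero at the start; "wrist_torque": the same for the moment, N m; "opening": opening from 0.0 (shut) to 1.0 (fully open); "finger_force": force on a finger pad.
Only numpy, scipy, OpenCV 4.12 (cv2) and the standard library are available. Lean on these libraries where they do the work, as an engineer would, in place of code of your own. Each camera call takes 0.05 s, during which the arm holds its last target. There are 200 camera calls.

## Working session

There is one attempt and no reset: what is moved stays moved. The work goes in short steps, Python scripts to look and compute and a tool call to move; the robot and the scene stay as the last step left them, time stands still between calls to the robot, and variables do not carry over. Pictures are saved under pics/ and viewed, at most 10 in all, crops included, and the job is handed in when it is done.

Besides the shell and the picture viewer there is one more tool, called after "Request:" as name(argument=value, ...), one argument or row to a line, values as JSON. jog_arm: Moves the arm, as the interface text tells. Its arguments: {"type":"object","properties":{"deltas":{"type":"string"},"gripper":{"type":"number"},"squeeze":{"type":"number"}},"required":["deltas"]}

```bash
mkdir -p pics; cat > h.py <<'E'
import numpy as np,cv2
from plant import get_state,cams,ctrl
def cam(n):
    c=cams.read_camera(n);f=240/np.tan(np.radians(c['vfov'])/2)
    c['K']=np.array([[f,0,c['cx']],[0,f,c['cy']],[0,0,1]]);c['R']=cv2.Rodrigues(np.array(c['rvec'],float))[0];c['t']=np.array(c['tvec'],float).reshape(3);return c
def unproj(c,u,v,z):
    d=c['R'].T@np.linalg.inv(c['K'])@[u,v,1];o=-c['R'].T@c['t'];return o+d*(z-o[2])/d[2]
def proj(c,p): 
    q=(c['R']@np.atleast_2d(p).T).T+c['t'];q=(c['K']@q.T).T;return q[:,:2]/q[:,2:]
E
python3 - <<'E'
from h import *
for n in['scene','side','wrist']:
    c=cam(n);cv2.imwrite(f'pics/{n}0.png',c['color']);print(n,-c['R'].T@c['t'],c['K'][0,0],c['R'][2])
s=get_state();print(s['time'],s['eef_pos'],s['tcp_rot'],s['opening'])
E
```

```text
scene [1.0967252  0.03089271 0.87679978] 451.242346650207 [-0.63030772 -0.07029931 -0.77315599]
side [ 0.06694207 -0.7012211   0.53819321] 457.84205616363425 [ 0.46042562  0.73505767 -0.49769316]
wrist [0.07926306 0.67455105 0.37359738] 345.9020629627618 [ 0.29283799 -0.07001947 -0.95359487]
0.15 [0.15419137 0.65661699 0.22340885] [ 1.15136171e-01  9.93349269e-01 -9.14409560e-04 -2.34917692e-04] 1.003561603877951
```

View pics/scene0.png

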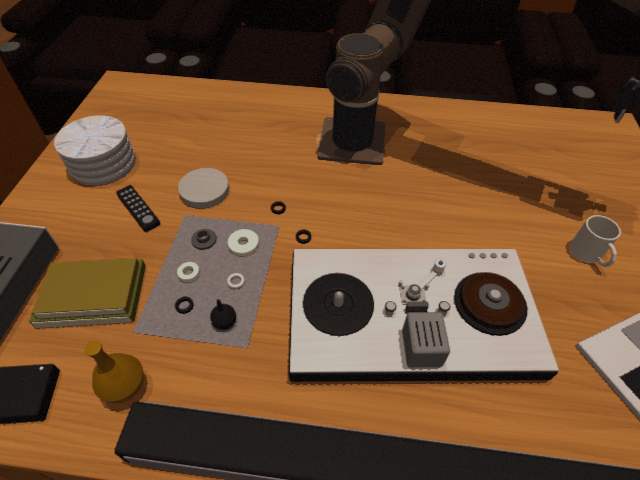

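View pics/side0.png

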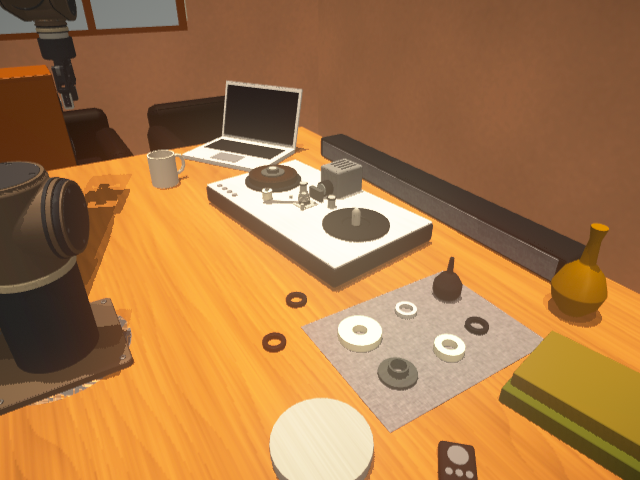

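View pics/wrist0.png

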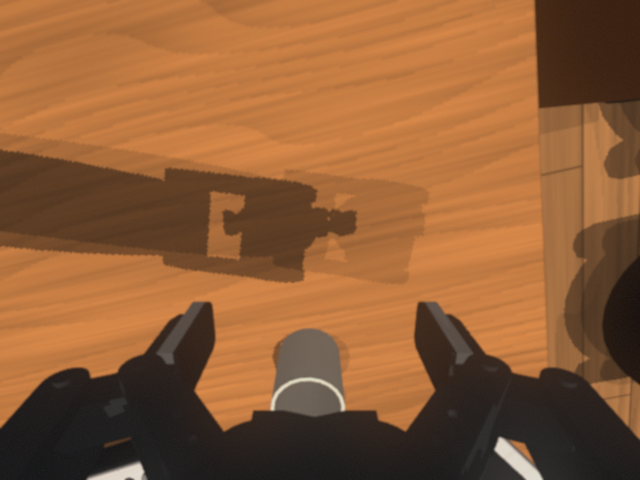

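The scene camera shows the small core at (188,272), spacer (235,281), clamp disc (203,239), large core (243,242), blower (222,316) and film can (203,188). The take-up spindle is at (338,298) and the tension roller at about (440,265). The side camera shows the same layout. The wrist camera sees only table. Next I'll measure these with model silhouettes in both cameras.

```bash
cat > loc.py <<'E'
from h import *
from scipy.optimize import least_squares
def sil(c,x,y,parts):
    m=np.zeros((480*4,640*4),np.uint8);a=np.linspace(0,2*np.pi,60)
    for r,z0,z1 in parts:
        P=np.vstack([np.c_[x+r*np.cos(a),y+r*np.sin(a),0*a+z] for z in(z0,z1)])
        cv2.fillConvexPoly(m,cv2.convexHull(np.round(proj(c,P)*4+1.5).astype(np.int32)),1)
    M=cv2.moments(m,True);return np.array([M['m10']/M['m00'],M['m01']/M['m00']])/4,M['m00']/16
def blob(c,uv,lo,hi,w=35):
    hsv=cv2.cvtColor(c['color'],cv2.COLOR_BGR2HSV);m=cv2.inRange(hsv,lo,hi)
    k=np.zeros_like(m);cv2.rectangle(k,(uv[0]-w,uv[1]-w),(uv[0]+w,uv[1]+w),255,-1)
    cs=cv2.findContours(m&k,cv2.RETR_EXTERNAL,cv2.CHAIN_APPROX_NONE)[0]
    g=max(cs,key=cv2.contourArea);f=np.zeros_like(m);cv2.drawContours(f,[g],-1,1,-1);M=cv2.moments(f,True)
    return np.array([M['m10'],M['m01']])/M['m00'],M['m00']
def loc(obs,parts):
    z=parts[0][1]; c,b=obs[0];x0=unproj(c,*b,z)[:2]
    f=lambda p:np.concatenate([(sil(c,*p,parts)[0]-b) for c,b in obs])
    r=least_squares(f,x0,diff_step=1e-2);return r.x,f(r.x)
E
python3 - <<'E'
from loc import *
S,D=cam('scene'),cam('side')
for n,uv in dict(core=(188,272),spacer=(235,281),disc=(203,239),mat=(215,265),lcore=(243,242)).items(): print(n,cv2.cvtColor(S['color'],cv2.COLOR_BGR2HSV)[uv[1]-8:uv[1]+9:4,uv[0]-12:uv[0]+13:4].tolist() if n!='x' else 0)
for n,a,b in[('core',(188,272),(450,348)),('spacer',(235,281),(405,310)),('disc',(203,239),(398,372)),('lc',(243,242),(360,333)),('can',(203,188),(322,440))]:
    print(n,unproj(S,*a,.015),unproj(D,*b,.015))
print('spindle top',unproj(S,338,292,.097),unproj(D,356,209,.097))
v=np.hstack([cv2.resize(S['color'][210:350,140:260],None,fx=3.3,fy=3.3,interpolation=2),cv2.resize(D['color'][280:420,320:440],None,fx=3.3,fy=3.3,interpolation=2)])
v=np.hstack([cv2.resize(S['color'][240:390,285:555],(800,444),interpolation=2)])
cv2.imwrite('pics/crop.png',v)
E
```

```text
core [[[9, 44, 122], [9, 44, 123], [28, 24, 190], [28, 23, 190], [28, 24, 192], [23, 33, 170], [6, 43, 119]], [[9, 41, 125], [28, 24, 191], [17, 59, 117], [14, 66, 105], [16, 60, 110], [30, 24, 190], [6, 42, 121]], [[8, 45, 124], [28, 23, 191], [14, 54, 99], [10, 45, 126], [20, 33, 160], [28, 23, 191], [10, 45, 118]], [[7, 43, 125], [28, 25, 192], [27, 24, 191], [28, 24, 191], [26, 23, 192], [16, 64, 104], [9, 47, 115]], [[8, 45, 125], [12, 57, 80], [17, 67, 103], [16, 68, 105], [14, 66, 105], [10, 44, 105], [10, 44, 127]]]
spacer [[[10, 44, 123], [8, 46, 122], [10, 45, 118], [12, 35, 184], [12, 41, 162], [6, 42, 121], [8, 42, 121]], [[9, 41, 125], [7, 43, 130], [14, 35, 146], [9, 47, 92], [11, 45, 97], [11, 41, 170], [7, 46, 122]], [[6, 42, 122], [10, 39, 172], [8, 47, 98], [8, 45, 124], [8, 45, 126], [11, 37, 164], [6, 44, 123]], [[9, 43, 126], [9, 45, 120], [13, 36, 192], [13, 35, 187], [16, 24, 179], [8, 43, 112], [10, 44, 122]], [[6, 40, 127], [8, 41, 124], [5, 40, 114], [8, 42, 98], [9, 47, 114], [10, 45, 125], [8, 45, 126]]]
disc [[[5, 40, 121], [6, 44, 110], [14, 41, 68], [11
[... 1281 characters left out ...]
 [[28, 24, 191], [28, 24, 191], [30, 24, 191], [30, 23, 191], [28, 24, 191], [30, 25, 191], [25, 33, 168]], [[18, 63, 110], [28, 24, 191], [28, 24, 191], [28, 25, 192], [30, 23, 190], [18, 40, 142], [15, 61, 101]]]
core [ 0.54270284 -0.33539623  0.015     ] [ 0.53673129 -0.34536979  0.015     ]
spacer [ 0.5525728  -0.22214558  0.015     ] [ 0.53900405 -0.23367182  0.015     ]
disc [ 0.44310005 -0.32933035  0.015     ] [ 0.43191487 -0.34062676  0.015     ]
lc [ 0.43917003 -0.23044842  0.015     ] [ 0.4344386  -0.24010743  0.015     ]
can [ 0.27182112 -0.38001678  0.015     ] [ 0.27215642 -0.37854168  0.015     ]
spindle top [0.60271944 0.01498404 0.097     ] [0.60289988 0.01049256 0.097     ]
```

View pics/crop.png

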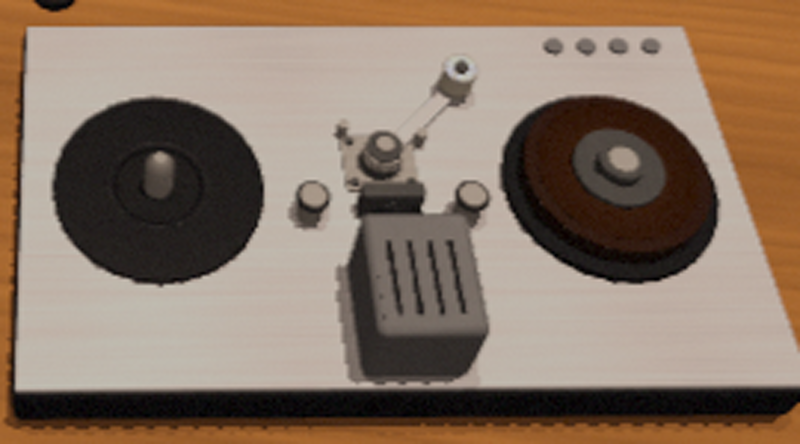

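```bash
cat > m.py <<'E'
from loc import *
def top(c,uv,z,thr,w,dark=False):
    g=cv2.cvtColor(c['color'],cv2.COLOR_BGR2HSV)[:,:,2];m=(g<thr if dark else g>thr).astype(np.uint8)
    k=np.zeros_like(m);cv2.rectangle(k,(uv[0]-w,uv[1]-w),(uv[0]+w,uv[1]+w),1,-1)
    cs=cv2.findContours(m&k,cv2.RETR_EXTERNAL,cv2.CHAIN_APPROX_NONE)[0];g=max(cs,key=cv2.contourArea)[:,0].astype(float)
    P=np.array([unproj(c,*p,z)[:2] for p in g])
    if len(P)<5:return None
    e=cv2.fitEllipse((P*1000).astype(np.float32));return np.round(e[0],1),np.round(e[1],1)
E
python3 - <<'E'
from m import *
S,D=cam('scene'),cam('side')
for t in(140,155): print(t,'core',top(S,(188,272),.018,t,18),top(D,(450,348),.018,t,24),'spacer',top(S,(235,281),.012,t,16),top(D,(405,310),.012,t,20),'lc',top(S,(243,242),.018,t,24),top(D,(360,333),.018,t,35))
for t in(90,100):print('disc',top(S,(203,239),.010,t,20,True),top(D,(398,372),.010,t,30,True))
for t in(60,80,100):print('platter',top(S,(338,302),.063,t,45,True),top(D,(356,223),.063,t,42,True),'feed',top(S,(491,302),.063,t,45,True))
# scanner top, rectified
V=cv2.cvtColor(S['color'],cv2.COLOR_BGR2HSV);m=cv2.inRange(V,(0,0,140),(179,70,255));k=np.zeros_like(m);k[235:385,280:560]=255
m=cv2.morphologyEx(m&k,cv2.MORPH_CLOSE,np.ones((3,3)));g=max(cv2.findContours(m,0,1)[0],key=cv2.contourArea)[:,0].astype(float)
P=np.array([unproj(S,*p,.055)[:2] for p in g]);print('scanner',cv2.minAreaRect((P*1000).astype(np.float32)))
print(top(S,(440,264),.086,175,9), top(D,(267,193),.086,160,10))
E
```

```text
140 core (array([ 539.1, -337.1]), array([46.9, 49. ])) (array([ 534.2, -344.7]), array([ 85.5, 129.5])) spacer (array([ 546.4, -223.7]), array([37.3, 38.2])) (array([ 544.9, -227.3]), array([ 84.1, 137.3])) lc (array([ 436.1, -231.8]), array([72.9, 74.1])) (array([ 439.5, -231.2]), array([137.6, 204.1]))
155 core (array([ 539.2, -337.2]), array([45.9, 47.8])) (array([ 534.2, -344.7]), array([ 85.5, 129.4])) spacer (array([ 546.5, -223.7]), array([36.3, 36.9])) (array([ 544.9, -227.3]), array([ 84.1, 137.3])) lc (array([ 436.3, -231.9]), array([71.2, 71.8])) (array([ 439.6, -230.1]), array([137.1, 202.3]))Traceback (most recent call last):
  File "<stdin>", line 4, in <module>
  File "m.py", line 5, in top
    cs=cv2.findContours(m&k,cv2.RETR_EXTERNAL,cv2.CHAIN_APPROX_NONE)[0];g=max(cs,key=cv2.contourArea)[:,0].astype(float)
                                                                          ~~~^^^^^^^^^^^^^^^^^^^^^^^^
ValueError: max() iterable argument is empty
```

```bash
python3 - <<'E'
from m import *
def T(*a):
    try:return [x.tolist() for x in top(*a)]
    except Exception:return None
S,D=cam('scene'),cam('side')
for t in(200,215,230,240): print(t,'core',T(D,(450,345),.018,t,24),'spacer',T(D,(405,309),.012,t,20),'lc',T(D,(360,331),.018,t,35))
for t in(80,90,100,130):print('disc',T(S,(203,239),.010,t,20,True),T(D,(398,372),.010,t,30,True))
for t in(40,60,80,100):print('platter',T(S,(338,302),.063,t,45,True),T(D,(356,223),.063,t,42,True),'feed',T(S,(491,302),.063,t,45,True))
V=cv2.cvtColor(S['color'],cv2.COLOR_BGR2HSV);m=cv2.inRange(V,(0,0,140),(179,70,255));k=np.zeros_like(m);k[235:385,280:560]=255
m=cv2.morphologyEx(m&k,cv2.MORPH_CLOSE,np.ones((3,3)));g=max(cv2.findContours(m,0,1)[0],key=cv2.contourArea)[:,0].astype(float)
P=np.array([unproj(S,*p,.055)[:2] for p in g]);print('scanner',cv2.minAreaRect((P*1000).astype(np.float32)))
print('roller',unproj(S,285+461/2.963,240+66/2.963,.086),'pivot',unproj(S,285+385/2.963,240+142/2.963,.083),'spindletop',unproj(S,285+159/2.963,240+153/2.963,.097))
E
```

```text
200 core [[551.6, -327.1], [74.2, 82.1]] spacer [[546.4, -225.3], [83.9, 137.0]] lc [[442.2, -224.5], [133.9, 206.7]]
215 core [[540.2, -339.8], [48.4, 50.3]] spacer [[547.7, -225.8], [38.5, 39.8]] lc [[437.4, -234.4], [73.6, 76.8]]
230 core [[539.7, -340.1], [47.4, 49.0]] spacer [[547.5, -226.2], [37.4, 38.2]] lc [[436.9, -234.8], [72.8, 74.4]]
240 core [[539.7, -340.1], [47.4, 47.9]] spacer [[547.4, -226.3], [36.8, 37.4]] lc [[436.7, -235.3], [72.0, 73.1]]
disc [[440.0, -330.1], [56.6, 61.3]] None
disc [[438.8, -330.2], [59.0, 63.9]] None
disc [[438.5, -330.6], [61.1, 64.9]] [[436.2, -342.1], [13.8, 23.5]]
disc [[436.7, -332.2], [112.4, 153.0]] [[439.4, -332.3], [30.8, 42.3]]
platter [[607.2, 17.1], [143.3, 144.7]] None feed [[556.9, 336.2], [138.1, 153.9]]
platter [[607.2, 17.0], [144.9, 146.1]] None feed [[563.8, 332.4], [144.8, 150.4]]
platter [[607.0, 16.8], [145.4, 147.3]] None feed [[563.4, 332.3], [145.7, 151.7]]
platter [[606.8, 16.7], [145.5, 148.5]] [[661.8, 199.9], [7.4, 51.3]] feed [[563.4, 332.2], [145.9, 152.4]]
scanner ((584.2122802734375, 174.79798889160156), (291.4817199707031, 512.5095825195312), 7.725034236907959)
roller [0.49091774 0.22805548 0.086     ] pivot [0.56270158 0.17272759 0.083     ] spindletop [0.60168062 0.01623031 0.097     ]
```

Request:
jog_arm(
  deltas="0.75 -1 0 0 0 0.8;0.75 -1 0 0 0 0.8;0.75 -1 0 0 0 0.7;0.75 -1 0 0 0 0;0.75 -1 0 0 0 0;0.75 -1 0 0 0 0;0.75 -1 0 0 0 0;0.75 -1 0 0 0 0;0.75 -1 0 0 0 0;0.75 -1 0 0 0 0;0.75 -1 0 0 0 0;0.75 -1 0 0 0 0;0.75 -1 0 0 0 0;0.75 -1 0 0 0 0;0.75 -1 0 0 0 0;0.75 -1 0 0 0 0;0.75 -1 0 0 0 0;0.75 -1 0 0 0 0;0.75 -1 0 0 0 0;0.75 -1 0 0 0 0",
  gripper=0.85,
)

```text
time: 2.95
eef_pos: [0.4548, 0.256, 0.2247]
tcp_rot: [0.001, 1.0, 0.0, 0.0]
contact_force: [0.0, -0.2, -0.5]
opening: 0.853
finger_force: 0.0
```

Request:
jog_arm(
  deltas="0.75 -1 0 0 0 0;0.75 -1 0 0 0 0;0.75 -1 0 0 0 0;0 -1 0 0 0 0;0 -1 0 0 0 0;0 -1 0 0 0 0;0 -1 0 0 0 0;0 -0.5 0 0 0 0",
)

```text
time: 3.95
eef_pos: [0.4993, 0.106, 0.2247]
tcp_rot: [0.001, 1.0, 0.0, 0.0]
contact_force: [-0.7, -0.0, 0.4]
opening: 0.852
finger_force: 0.0
```

```bash
python3 - <<'E'
from m import *
c=cam('wrist');cv2.imwrite('pics/w1.png',c['color']);s=get_state();print(s['time'],s['eef_pos'],s['tcp_rot'])
import pickle;c.pop('x',0);pickle.dump(c,open('w1.pkl','wb'))
print(proj(c,[[.607,.017,.097],[.607,.017,.063],[.5627,.1727,.083],[.491,.228,.086]]))
E
```

```text
4.0 [0.49940009 0.10547321 0.22466737] [ 1.45011892e-03  9.99998876e-01 -3.34828947e-04  1.79062558e-04]
[[218.13619158 338.36972132]
 [226.93829046 319.16859683]
 [385.95420779 287.97093487]
 [456.30848482 213.18304859]]
```

View pics/w1.png

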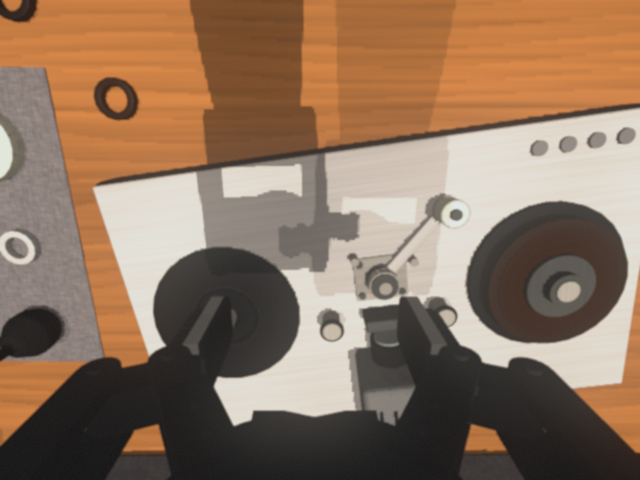

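The wrist view shows the take-up platter around (227,312), the pivot at (386,286) and the roller at (456,213), which agrees with the scene fit. I'll head for the core and fit the platter edge from this picture on the way.

```bash
python3 - <<'E'
from m import *
import pickle
c=pickle.load(open('w1.pkl','rb'));g=cv2.cvtColor(c['color'],cv2.COLOR_BGR2HSV)[:,:,2]
# radial edge search on platter rim projected
cx,cy=.606,.016
for it in range(4):
    A=[];B=[]
    for a in np.linspace(0,2*np.pi,120,endpoint=False):
        rs=np.arange(.062,.088,.0003);P=np.c_[cx+rs*np.cos(a),cy+rs*np.sin(a),0*rs+.063]
        uv=proj(c,P).astype(np.float32);v=cv2.remap(g,uv[:,:1],uv[:,1:],1)[:,0].astype(float)
        if uv[:,0].max()>300 and False:continue
        d=np.diff(cv2.GaussianBlur(v[:,None],(1,9),2)[:,0]);k=d.argmax()
        if d[k]>2 and 200*0<1 and not(uv[k,1]>330 and uv[k,0]<240 ) : A.append([np.cos(a),np.sin(a),1]);B.append(rs[k])
    A=np.array(A);B=np.array(B);w=np.ones(len(B),bool)
    for _ in range(5):
        x=np.linalg.lstsq(A[w],B[w],rcond=None)[0];r=B-A@x;w=abs(r)<max(.001,1.5*np.median(abs(r)))
    cx+=x[0];cy+=x[1];print(cx,cy,x[2],w.sum(),len(w),r[w].std())
for n,uv,z in[('roller',(456,213),.086),('pivot',(386,286),.083)]:print(n,unproj(c,*uv,z))
# spacer / core in wrist
print('spacer',top(c,(18,248),.012,140,30))
E
```

```text
0.603291280676863 0.01692509417940831 0.074103030118061 91 91 0.0003656348167133987
0.6032871248829313 0.01692684524880178 0.07414225109447972 92 92 0.0003353367462501418
0.6032920193768901 0.016919562170003816 0.0741457451675117 92 92 0.0003467794550121335
0.6032795863836288 0.016926271741594362 0.07413305370360163 92 92 0.0003379674000523485
roller [0.49083882 0.22771608 0.086     ]
pivot [0.56069593 0.17262029 0.083     ]
spacer (array([ 548.8, -217. ]), array([55.1, 79.6]))
```

Request:
jog_arm(
  deltas="0.1 -1 0 0 0 0;0.1 -1 0 0 0 0;0.1 -1 0 0 0 0;0.1 -1 0 0 0 0;0.1 -1 0 0 0 0;0.1 -1 0 0 0 0;0.1 -1 0 0 0 0;0.1 -1 0 0 0 0;0.1 -1 0 0 0 0;0.1 -1 0 0 0 0;0.1 -1 0 0 0 0;0.1 -1 0 0 0 0;0.1 -1 0 0 0 0;0.1 -1 0 0 0 0;0.1 -1 0 0 0 0;0.1 -1 0 0 0 0;0.1 -1 -0.5 0 0 0;0.1 -1 -1 0 0 0;0.1 -1 -1 0 0 0;0.1 -1 -1 0 0 0",
)

```text
time: 6.5
eef_pos: [0.5391, -0.294, 0.1529]
tcp_rot: [0.0, 1.0, 0.0, -0.0]
contact_force: [0.6, 0.4, 0.7]
opening: 0.851
finger_force: 0.0
```

```bash
python3 - <<'E'
from m import *
c=cam('wrist');cv2.imwrite('pics/w2.png',c['color']);s=get_state();print(s['time'],s['eef_pos'])
for n,p in dict(core=(.5395,-.3385,.018),spacer=(.547,-.225,.012),disc=(.4385,-.331,.024)).items():
    uv=proj(c,p)[0];print(n,uv)
    for t in(140,170,200):
        try:print(t,top(c,tuple(int(q) for q in uv),p[2],t,45))
        except Exception as e:print('x')
E
```

```text
6.55 [ 0.53772661 -0.2952641   0.14968145]
core [261.73333149 224.514491  ]
140 (array([ 538.1, -338.9]), array([43. , 47.2]))
170 (array([ 538.2, -338.9]), array([41.8, 44.2]))
x
spacer [392.52249379 231.00207658]
140 (array([ 549.7, -221.5]), array([64.9, 75.8]))
170 (array([ 546.3, -224.4]), array([38.6, 39. ]))
200 (array([ 546.2, -224.5]), array([37.2, 37.4]))
disc [264.49696702  96.40215057]
140 (array([ 439.4, -351.1]), array([31.2, 70.7]))
170 (array([ 453.8, -365.6]), array([1.8, 2. ]))
x
```

View pics/w2.png

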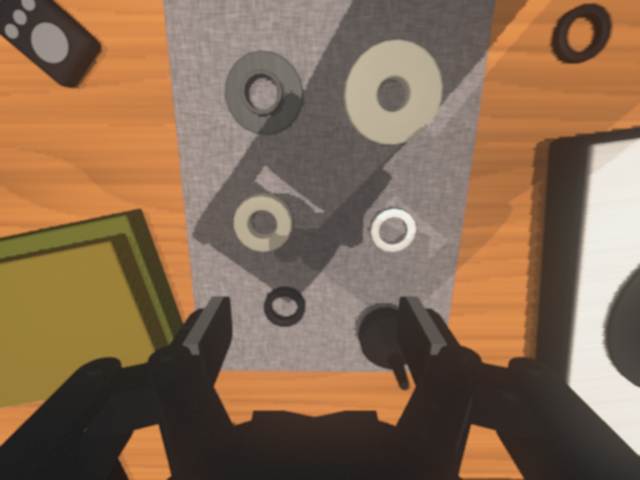

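Wrist view: core (262,222), spacer (393,230), disc collar (264,95). All three agree with the other cameras to within about 1 mm. I'll descend on the core.

Request:
jog_arm(
  deltas="0 -1 -1 0 0 0;0 -1 -1 0 0 0;0 -0.2 -1 0 0 0;0 0 -1 0 0 0;0 0 0 0 0 0;0 0 0 0 0 0",
)

```text
time: 7.3
eef_pos: [0.5398, -0.3365, 0.075]
tcp_rot: [0.0, 1.0, -0.0, 0.0]
contact_force: [0.1, 0.6, -0.3]
opening: 0.851
finger_force: 0.0
```

Request:
jog_arm(
  deltas="-0.05 -0.1 -1 0 0 0;0 0 -1 0 0 0;0 0 -0.45 0 0 0;0 0 0 0 0 0",
)

```text
time: 7.8
eef_pos: [0.5375, -0.3382, 0.0237]
tcp_rot: [0.0, 1.0, 0.001, -0.001]
contact_force: [0.1, -0.4, 0.4]
opening: 0.849
finger_force: 0.0
```

Request:
jog_arm(
  deltas="0 0 0 0 0 0;0 0 0 0 0 0;0 0 0 0 0 0;0 0 0 0 0 0",
  gripper=0,
  squeeze=25,
)

```text
time: 8.3
eef_pos: [0.5386, -0.339, 0.0259]
tcp_rot: [0.0, 1.0, -0.0, 0.0]
contact_force: [0.6, 0.1, 0.1]
opening: 0.007
finger_force: 0.0
```

```bash
python3 - <<'E'
from m import *
c=cam('side');v=c['color'];cv2.imwrite('pics/s2.png',np.hstack([cv2.resize(v[270:400,340:520],(396,286),interpolation=2),cv2.resize(cam('wrist')['color'],(396,286),interpolation=3)]))
E
```

```text
(no output)
```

View pics/s2.png

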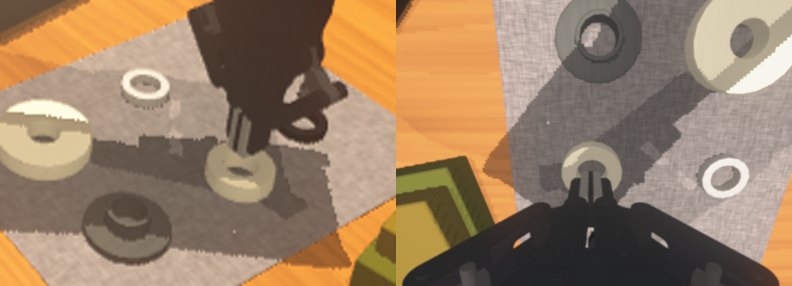

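The fingers passed over the core and shut inside its bore, because open pads sit farther back. The core hasn't moved. I'll lift, reopen and go lower.

Request:
jog_arm(
  deltas="0 0 1 0 0 0;0 0 0.5 0 0 0;0 0 0 0 0 0",
)

```text
time: 8.78
eef_pos: [0.5395, -0.3399, 0.0579]
tcp_rot: [0.0, 1.0, -0.001, 0.002]
contact_force: [0.1, 0.2, -0.3]
opening: -0.001
finger_force: 0.0
```

Request:
jog_arm(
  deltas="0 0 0 0 0 0;0 0 0 0 0 0;0 0 -1 0 0 0;0 0 -0.95 0 0 0;0 0 0 0 0 0",
  gripper=0.75,
)

```text
time: 9.4
eef_pos: [0.5363, -0.3371, 0.0126]
tcp_rot: [0.0, 1.0, 0.002, -0.003]
contact_force: [-0.3, -0.3, 0.3]
opening: 0.751
finger_force: 0.0
```

Request:
jog_arm(
  deltas="0 0 0 0 0 0;0 0 0 0 0 0;0 0 0 0 0 0",
  gripper=0,
)

```text
time: 9.78
eef_pos: [0.5388, -0.3393, 0.0173]
tcp_rot: [0.0, 1.0, -0.0, 0.001]
contact_force: [-0.2, 0.8, -0.5]
opening: 0.113
finger_force: 0.0
```

```bash
python3 - <<'E'
from m import *
c=cam('side');cv2.imwrite('pics/s3.png',cv2.resize(c['color'][290:390,400:500],(500,500),interpolation=2))
for z in(0,.01,.02,.03,.04):print(z,proj(c,[.5388,-.339,z])[0])
s=get_state();print(s['eef_pos'],s['opening'],s['finger_force'],s['time'])
w=cam('wrist');cv2.imwrite('pics/w3.png',w['color'])
E
```

```text
0 [446.73381005 352.00634231]
0.01 [447.59065102 347.45779918]
0.02 [448.45899558 342.8481892 ]
0.03 [449.33907696 338.17627428]
0.04 [450.23113473 333.44078262]
[ 0.53876125 -0.33922104  0.01725894] 0.02266621743077517 0.0 9.825
```

View pics/s3.png

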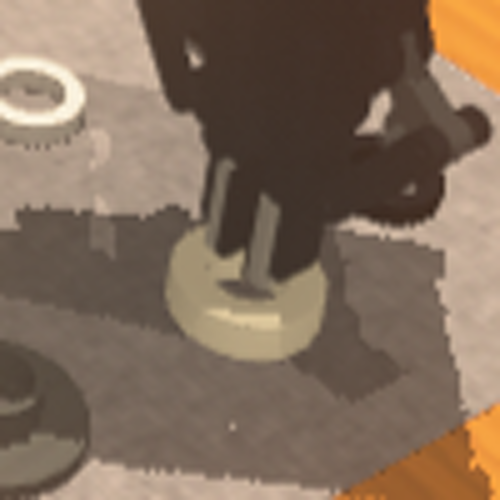

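The shut fingertips appear to stand near z≈0.02 with the TCP at 0.017, so they reach less far ahead than I assumed. I'll probe straight down in the bore with shut fingers to measure this.

Request:
jog_arm(
  deltas="0 0 0 0 0 0;0 0 -0.1 0 0 0;0 0 -0.1 0 0 0;0 0 0 0 0 0",
)

```text
time: 10.38
eef_pos: [0.5381, -0.3387, 0.0121]
tcp_rot: [0.0, 1.0, 0.0, -0.0]
contact_force: [0.0, 0.8, 0.1]
opening: -0.0
finger_force: 0.0
```

Request:
jog_arm(
  deltas="0 0 -0.15 0 0 0;0 0 -0.15 0 0 0;0 0 0 0 0 0",
)

```text
time: 10.75
eef_pos: [0.5384, -0.3389, 0.0063]
tcp_rot: [0.0, 1.0, 0.0, -0.0]
contact_force: [0.2, 0.1, 0.1]
opening: -0.003
finger_force: 0.5
```

```bash
python3 - <<'E'
from m import *
c=cam('wrist');s=get_state();p=np.array(s['eef_pos']);print(p,s['contact_force'])
for dx in(-.011,0,.011):
  for d in(-.019,0,.019):print(dx,d,proj(c,p+[dx,0,-d])[0])
D=cam('side');
for z in(0,.01,.02,.03):print(z,proj(D,[.5275,-.339,z])[0])
cv2.imwrite('pics/wd.png',np.hstack([cv2.resize(c['color'][200:440,220:420],(400,480)),cv2.resize(D['color'][300:380,410:490],(400,480),interpolation=2)]))
E
```

```text
[ 0.53830449 -0.33885497  0.00634009] [-0.0767865   0.67707181 -0.38849211]
-0.011 -0.019 [313.83188261 294.29517646]
-0.011 0 [313.85441594 275.97772256]
-0.011 0.019 [313.87244572 261.32122942]
0 -0.019 [313.82962473 317.50396972]
0 0 [313.85195486 297.0259709 ]
0 0.019 [313.86990224 280.56721297]
0.011 -0.019 [313.82746557 339.69786686]
0.011 0 [313.84958992 317.25199972]
0.011 0.019 [313.86744854 299.13385773]
0 [441.73213017 354.62813073]
0.01 [442.56140034 350.06526357]
0.02 [443.40188263 345.44070434]
0.03 [444.25380597 340.75319336]
```

View pics/wd.png

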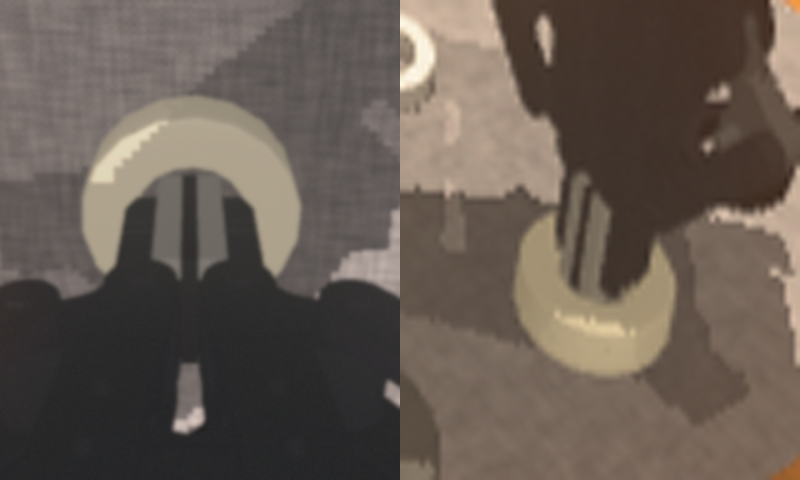

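The wrist pixels show the fingertips really sit about 12 mm behind the reported TCP when shut, and about 25 mm behind when open. That explains why nothing made contact, and the core is untouched. I'll reopen and go about 18 mm lower than before.

Request:
jog_arm(
  deltas="0 0 1 0 0 0;0 0 0.25 0 0 0;0 0 0 0 0 0;0 0 0 0 0 0;0 0 -1 0 0 0;0 0 -0.9 0 0 0;0 0 0 0 0 0",
  gripper=0.75,
)

```text
time: 11.72
eef_pos: [0.5388, -0.3395, 0.004]
tcp_rot: [-0.0, 1.0, 0.002, -0.003]
contact_force: [-22.4, 15.2, 56.4]
opening: 0.079
finger_force: 95.8
```

Request:
jog_arm(
  deltas="0 0 -0.15 0 0 0;0 0 -0.1 0 0 0;0 0 0 0 0 0",
)

```text
time: 12.1
eef_pos: [0.5389, -0.3396, 0.0039]
tcp_rot: [-0.001, 1.0, 0.002, -0.004]
contact_force: [-30.9, 22.1, 77.8]
opening: 0.079
finger_force: 101.7
```

Request:
jog_arm(
  deltas="0 0 0 0 0 0;0 0 0 0 0 0;0 0 0 0 0 0",
  gripper=0,
)

```text
time: 12.48
eef_pos: [0.5389, -0.3396, 0.0039]
tcp_rot: [-0.001, 1.0, 0.002, -0.004]
contact_force: [-30.2, 22.4, 77.5]
opening: 0.081
finger_force: 101.7
```

The shut fingers were inside the bore and spread against it. So the shut tips sit about 2 mm ahead of the TCP. I'll unload, shut to release the core, rise clear and open above it.

Request:
jog_arm(
  deltas="0 0 0.4 0 0 0;0 0 0.4 0 0 0;0 0 0 0 0 0",
)

```text
time: 12.85
eef_pos: [0.5387, -0.339, 0.0044]
tcp_rot: [0.0, 1.0, -0.0, 0.0]
contact_force: [-0.6, 1.4, 8.4]
opening: -0.003
finger_force: 7.7
```

Request:
jog_arm(
  deltas="0 0 0 0 0 0;0 0 0 0 0 0;0 0 1 0 0 0;0 0 1 0 0 0;0 0 1 0 0 0;0 0 1 0 0 0;0 0 0 0 0 0",
  gripper=0,
)

```text
time: 13.72
eef_pos: [0.5397, -0.3401, 0.0877]
tcp_rot: [0.0, 1.0, -0.002, 0.002]
contact_force: [0.5, 0.2, -0.6]
opening: 0.002
finger_force: 3.0
```

```bash
python3 - <<'E'
from m import *
s=get_state();print(s['time'],s['eef_pos'],s['contact_force'])
for n in('scene','side','wrist'):
    c=cam(n);uv=tuple(int(q) for q in proj(c,(.5388,-.339,.018))[0]);cv2.imwrite(f'pics/{n}5.png',c['color'])
    for t in(140,160,180,215,230):
        try:print(n,t,top(c,uv,.018,t,60 if n=='wrist' else 24))
        except Exception:pass
E
```

```text
13.725 [ 0.53972907 -0.34009707  0.08766671] [ 0.47239769  0.16196901 -0.58500488]
scene 140 (array([ 492.2, -408.3]), array([14.1, 52.4]))
scene 160 (array([ 490.5, -409.4]), array([13.1, 50. ]))
scene 180 (array([ 478.4, -399.5]), array([   3. , 1305.7]))
side 140 (array([ 570.2, -310.2]), array([ 45.8, 102.8]))
side 160 (array([ 571.3, -310. ]), array([ 44.1, 103.4]))
side 180 (array([ 585. , -339.4]), array([ 9.4, 19.3]))
wrist 140 (array([ 567. , -335.4]), array([49.1, 75.7]))
wrist 160 (array([ 562.5, -339.4]), array([31.3, 54.3]))
wrist 180 (array([ 558.4, -362. ]), array([ 5.7, 24.4]))
```

```bash
cat > hue.py <<'E'
from m import *
def core(c,guess,z,w,lo=(20,12,60),hi=(40,110,255)):
    uv=proj(c,guess)[0].astype(int);m=cv2.inRange(cv2.cvtColor(c['color'],cv2.COLOR_BGR2HSV),lo,hi)
    k=np.zeros_like(m);cv2.rectangle(k,tuple(int(a) for a in uv-w),tuple(int(a) for a in uv+w),255,-1)
    n,l,st,ce=cv2.connectedComponentsWithStats(m&k)
    return [(st[i][:5].tolist(),[unproj(c,*ce[i],z)[:2].round(4).tolist()]) for i in range(1,n) if st[i][4]>60]
E
python3 - <<'E'
from hue import *
for n in('scene','side','wrist'):
    c=cam(n);print(n,proj(c,(.539,-.339,.018))[0]);print(core(c,(.539,-.339,.018),.018,70 if n=='wrist' else 26))
    h=cv2.cvtColor(c['color'],cv2.COLOR_BGR2HSV);u,v=proj(c,(.521,-.339,.018))[0].astype(int);print(h[v,u-8:u+9:4].tolist())
E
```

```text
scene [186.7006533  269.77485718]
[]
[[6, 42, 90], [9, 49, 105], [6, 44, 82], [4, 43, 83], [9, 41, 80]]
side [448.37316508 343.72944405]
[]
[[12, 62, 95], [12, 59, 95], [14, 58, 96], [13, 56, 95], [13, 62, 94]]
wrist [312.75535607 253.48890319]
[([274, 258, 76, 25, 476], [[0.5501, -0.3384]]), ([348, 271, 16, 13, 63], [[0.5561, -0.3105]]), ([298, 275, 62, 37, 343], [[0.5634, -0.3255]]), ([353, 296, 18, 12, 81], [[0.575, -0.3043]]), ([348, 307, 14, 17, 76], [[0.5852, -0.3095]]), ([360, 307, 12, 17, 61], [[0.585, -0.3018]])]
[[11, 27, 105], [7, 22, 103], [9, 25, 102], [7, 24, 97], [11, 23, 87]]
```

Unclear whether the core still hangs on the fingers, so I'll use the last view here, as a combined picture.

```bash
python3 - <<'E'
from m import *
a=cv2.imread('pics/wrist5.png');b=cv2.imread('pics/side5.png');c=cv2.imread('pics/scene5.png')
v=np.hstack([cv2.resize(a,(400,300)),cv2.resize(b[240:405,340:560],(400,300),interpolation=2)])
v=np.vstack([v,np.hstack([cv2.resize(c[180:330,120:320],(400,300),interpolation=2),cv2.resize(a[200:350,220:420],(400,300))])])
cv2.imwrite('pics/comb.png',v)
E
```

```text
(no output)
```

View pics/comb.png

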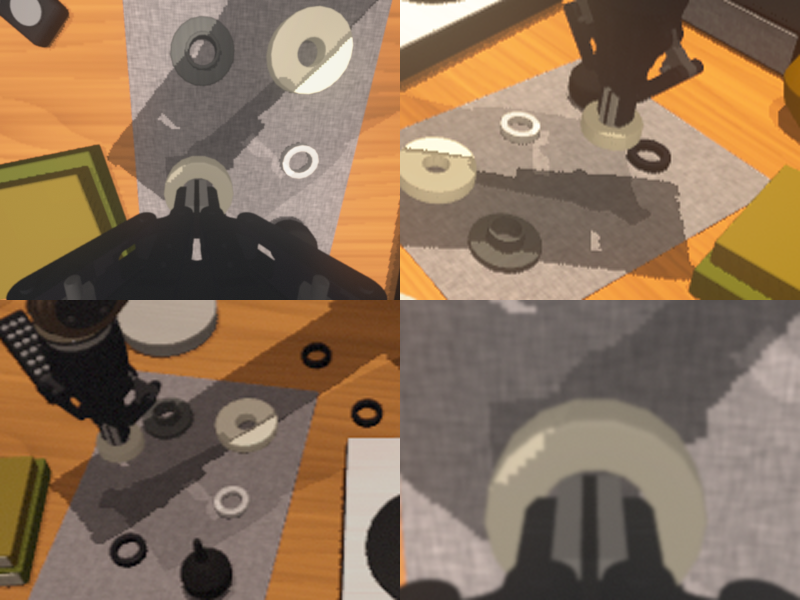

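The core is stuck on the shut fingers through its bore, hanging flat. I'll lower it close to the mat, shut firmly, wiggle, and rise again.

Request:
jog_arm(
  deltas="0 0 -1 0 0 0;0 0 -1 0 0 0;0 0 -1 0 0 0;0 0 -0.8 0 0 0;0 0 0 0 0 0;0 0 -0.15 0 0.5 0;0 0 0 0 0.5 0;0 0 0 0 -1 0;0 0 0 0 -1 0;0 0 0 0 0.5 0;0 0 0 0 0.5 0",
  gripper=0,
  squeeze=120,
)

```text
time: 15.4
eef_pos: [0.5384, -0.3395, 0.0066]
tcp_rot: [0.001, 1.0, -0.001, -0.0]
contact_force: [0.3, 0.7, 0.2]
opening: 0.001
finger_force: 2.0
```

Request:
jog_arm(
  deltas="0 0 -0.2 0 0 0;0 0 0 0.7 0 0;0 0 0 -0.7 0 0;0 0 0 -0.7 0 0;0 0 0 0.7 0 0;0 0 1 0 0 0;0 0 1 0 0 0;0 0 1 0 0 0;0 0 0 0 0 0",
)

```text
time: 16.52
eef_pos: [0.5399, -0.3399, 0.0647]
tcp_rot: [0.0, 1.0, -0.002, 0.002]
contact_force: [-0.1, 0.0, 0.7]
opening: 0.002
finger_force: 1.5
```

```bash
cat > chk.py <<'E'
from m import *
s=get_state();print(s['time'],s['eef_pos'],s['opening'],s['contact_force'])
# compare wrist patch just below fingers with core colours: rows through image col range
c=cam('wrist');h=cv2.cvtColor(c['color'],cv2.COLOR_BGR2HSV)
for v in range(180,300,8):print(v,[int(x) for x in h[v,250:380:10,1]],[int(x) for x in h[v,250:380:10,2]])
cv2.imwrite('pics/chk%d.png'%int(s['time']*100),c['color'])
E
python3 chk.py; python3 - <<'E'
import cv2
a=cv2.imread('pics/wrist5.png');h=cv2.cvtColor(a,cv2.COLOR_BGR2HSV)
for v in range(240,300,8):print(v,[int(x) for x in h[v,250:380:10,1]],[int(x) for x in h[v,250:380:10,2]])
E
```

```text
16.525 [ 0.53985906 -0.33993684  0.06469586] 0.0019030459537203186 [-0.11700741  0.02042318  0.67191079]
180 [31, 29, 29, 25, 28, 26, 26, 24, 26, 24, 23, 26, 26] [115, 122, 123, 111, 110, 117, 119, 119, 116, 116, 109, 109, 116]
188 [32, 30, 27, 23, 24, 28, 25, 25, 25, 28, 27, 24, 27] [113, 172, 121, 111, 115, 118, 110, 113, 112, 117, 114, 118, 115]
196 [32, 31, 26, 24, 26, 24, 28, 24, 26, 26, 26, 24, 22] [121, 191, 116, 107, 116, 115, 119, 117, 120, 119, 118, 105, 91]
204 [31, 30, 28, 29, 25, 26, 25, 25, 26, 25, 26, 22, 20] [125, 110, 147, 141, 114, 109, 114, 122, 119, 110, 108, 91, 89]
212 [30, 29, 23, 25, 25, 28, 25, 25, 25, 28, 22, 22, 22] [121, 115, 113, 113, 114, 120, 112, 112, 122, 111, 93, 92, 91]
220 [29, 27, 27, 28, 29, 25, 27, 24, 25, 22, 25, 22, 20] [113, 112, 113, 118, 124, 112, 113, 118, 114, 93, 93, 93, 91]
228 [29, 27, 26, 27, 26, 22, 26, 26, 24, 18, 23, 23, 21] [114, 114, 116, 115, 117, 106, 109, 100, 94, 85, 88, 89, 85]
236 [30, 29, 26, 26, 26, 25, 24, 27, 21, 28, 25, 25, 23] [110, 113, 116, 116, 116, 112, 94, 96, 87, 90, 91, 92, 89]
244 [30, 27, 26, 25, 24, 23, 23, 
[... 1058 characters left out ...]
 46, 46, 46, 48, 46, 25, 25, 25] [111, 113, 90, 90, 129, 143, 138, 138, 138, 138, 93, 90, 93]
264 [32, 31, 27, 45, 47, 46, 46, 48, 47, 46, 47, 24, 23] [112, 114, 95, 126, 151, 162, 160, 161, 162, 150, 137, 95, 89]
272 [32, 29, 29, 49, 51, 48, 48, 48, 48, 46, 46, 47, 30] [118, 113, 89, 165, 210, 160, 159, 160, 161, 160, 160, 137, 163]
280 [32, 30, 48, 50, 49, 47, 47, 48, 47, 48, 48, 48, 29] [105, 118, 139, 213, 161, 158, 158, 159, 159, 160, 161, 159, 165]
288 [32, 30, 50, 48, 48, 49, 28, 26, 36, 48, 48, 49, 31] [113, 111, 208, 160, 159, 152, 92, 99, 112, 158, 160, 160, 154]
296 [32, 29, 47, 50, 48, 27, 25, 27, 24, 34, 48, 48, 47] [111, 115, 158, 159, 159, 105, 91, 103, 96, 135, 160, 160, 153]
```

Still stuck, with the same crop position, but the finger force is fading, so the wedge is weak. I'll rock it harder against the mat on both sides.

Request:
jog_arm(
  deltas="0 0 -1 0 0 0;0 0 -1 0 0 0;0 0 -0.75 0 0 0;0 0 0 0 1 0;0 0 0 0 1 0;0 0 0 0 0.5 0;0 0 0 0 -1 0;0 0 0 0 -1 0;0 0 0 0 -1 0;0 0 0 0 -1 0;0 0 0 0 -1 0",
)

```text
time: 17.95
eef_pos: [0.5392, -0.3395, 0.0065]
tcp_rot: [0.001, 0.992, -0.001, 0.127]
contact_force: [1.2, 1.0, 3.0]
opening: 0.001
finger_force: 1.5
```

Request:
jog_arm(
  deltas="0 0 0 0 1 0;0 0 0 0 1 0;0 0 0 1 0.5 0;0 0 0 1 0 0;0 0 0 0.5 0 0;0 0 0 -1 0 0;0 0 0 -1 0 0;0 0 0 -1 0 0;0 0 0 -1 0 0;0 0 0 -1 0 0",
)

```text
time: 19.2
eef_pos: [0.5391, -0.3407, 0.0077]
tcp_rot: [0.001, 0.992, -0.128, 0.001]
contact_force: [-4.6, -3.4, 6.9]
opening: 0.0
finger_force: 5.3
```

Request:
jog_arm(
  deltas="0 0 0 1 0 0;0 0 0 1 0 0;0 0 0 0.5 0 0;0 0 1 0 0 0;0 0 1 0 0 0;0 0 1 0 0 0",
)

```text
time: 19.95
eef_pos: [0.5388, -0.3387, 0.0686]
tcp_rot: [0.001, 1.0, -0.001, 0.001]
contact_force: [0.4, -0.3, 0.5]
opening: -0.002
finger_force: 0.0
```

```bash
python3 chk.py | sed -n '1p;8,$p'
```

```text
19.95 [ 0.53884694 -0.3387315   0.06855648] -0.001611081561164425 [ 0.36338111 -0.30844809  0.51101732]
228 [31, 28, 26, 27, 24, 25, 48, 48, 50, 48, 47, 47, 23] [117, 110, 117, 112, 116, 111, 212, 216, 163, 163, 164, 158, 88]
236 [28, 25, 29, 27, 29, 50, 50, 48, 47, 47, 47, 48, 32] [109, 111, 116, 112, 114, 164, 215, 166, 153, 157, 162, 163, 103]
244 [32, 27, 25, 26, 26, 49, 47, 31, 29, 22, 43, 49, 46] [118, 112, 111, 117, 116, 215, 174, 100, 89, 93, 129, 162, 162]
252 [30, 27, 27, 27, 26, 49, 46, 25, 25, 23, 27, 49, 50] [111, 115, 112, 112, 116, 201, 161, 91, 91, 88, 96, 162, 163]
260 [30, 27, 25, 24, 25, 49, 46, 23, 25, 24, 45, 47, 48] [112, 94, 90, 94, 91, 161, 162, 89, 90, 94, 136, 163, 163]
268 [30, 30, 29, 27, 25, 50, 47, 46, 47, 47, 46, 47, 45] [120, 95, 97, 93, 92, 162, 162, 139, 137, 141, 149, 162, 153]
276 [30, 26, 25, 30, 27, 35, 49, 49, 46, 47, 48, 49, 26] [111, 88, 91, 92, 93, 110, 162, 162, 160, 163, 161, 162, 98]
284 [30, 26, 26, 23, 25, 26, 45, 49, 49, 49, 49, 32, 29] [119, 88, 89, 89, 90, 89, 146, 161, 162, 162, 162, 104, 158]
292 [29, 29, 28, 24, 23, 25, 25, 25, 34, 43, 22, 28, 28] [106, 114, 100, 107, 87, 102, 92, 103, 120, 131, 91, 147, 156]
```

Freed: the finger force is 0 and the ring now lies on the mat. I'll locate it and the fingertips.

```bash
cat > sat.py <<'E'
from m import *
def ring(c,g,z,w,smin=38):
    h=cv2.cvtColor(c['color'],cv2.COLOR_BGR2HSV);u,v=proj(c,g)[0].astype(int)
    m=((h[:,:,1]>smin)&(h[:,:,1]<70)&(h[:,:,2]>150)&(h[:,:,0]>17)).astype(np.uint8);k=np.zeros_like(m);k[max(v-w,0):v+w,max(u-w,0):u+w]=1
    g=max(cv2.findContours(cv2.morphologyEx(m&k,cv2.MORPH_CLOSE,np.ones((3,3))),0,1)[0],key=cv2.contourArea)[:,0].astype(float)
    P=np.array([unproj(c,*p,z)[:2] for p in g]);e=cv2.fitEllipse((P*1000).astype(np.float32));return np.round(e[0],1),np.round(e[1],1),g.min(0),g.max(0)
E
python3 - <<'E'
from sat import *
c=cam('wrist');p=np.array(get_state()['eef_pos']);print(p);print(ring(c,(.5388,-.339,.018),.018,60))
h=cv2.cvtColor(c['color'],cv2.COLOR_BGR2HSV)[:,:,2]
for u in(290,297,302,307,313,319,324):print(u,h[284:344:3,u].tolist())
for d in(-.03,-.02,-.01,0,.01):print(d,proj(c,p+[-.011,0,-d])[0],proj(c,p+[-.011,.02,-d])[0])
E
```

```text
[ 0.54048837 -0.3401605   0.07101316]
(array([ 536. , -326.9]), array([47.4, 48.7]), array([297., 212.]), array([374., 285.]))
290 [90, 86, 106, 115, 113, 60, 49, 50, 48, 51, 48, 48, 50, 48, 47, 47, 48, 46, 48, 49]
297 [94, 93, 92, 92, 105, 65, 61, 69, 74, 77, 83, 90, 96, 97, 99, 88, 47, 47, 46, 46]
302 [96, 97, 103, 103, 103, 104, 103, 103, 103, 103, 101, 103, 102, 102, 103, 106, 65, 45, 43, 43]
307 [92, 95, 104, 103, 103, 104, 102, 103, 103, 102, 103, 102, 103, 101, 102, 108, 116, 87, 57, 45]
313 [96, 72, 49, 50, 49, 49, 47, 47, 46, 48, 46, 47, 44, 44, 42, 46, 47, 46, 48, 47]
319 [115, 93, 96, 97, 97, 95, 96, 96, 94, 88, 89, 86, 81, 81, 81, 86, 91, 91, 83, 47]
324 [156, 99, 104, 104, 104, 103, 105, 102, 104, 103, 104, 102, 103, 103, 103, 108, 102, 47, 44, 42]
-0.03 [313.17212046 306.3888828 ] [364.22195574 306.43712024]
-0.02 [313.34642126 294.64220308] [361.04590001 294.68022972]
-0.01 [313.4992641  284.34164253] [358.26106461 284.37152998]
0 [313.63438172 275.23564087] [355.79935857 275.25896684]
0.01 [313.75468852 267.12778703] [353.60762588 267.14577126]
```

Request:
jog_arm(
  deltas="-0.1 0.6 0 0 0 0;0 0 0 0 0 0;0 0 -0.6 0 0 0",
  gripper=0.75,
  squeeze=30,
)

```text
time: 20.42
eef_pos: [0.5367, -0.3268, 0.0544]
tcp_rot: [0.001, 1.0, -0.0, 0.0]
contact_force: [0.0, -0.1, 0.5]
opening: 0.639
finger_force: 0.0
```

```bash
python3 - <<'E'
from sat import *
for i in range(2):
    c=cam('wrist');s=get_state();print(s['eef_pos'],s['opening'],ring(c,(.536,-.327,.018),.018,62))
c=cam('scene')
try:print(ring(c,(.536,-.327,.018),.018,20,15))
except Exception as e:print(e)
E
```

```text
[ 0.53529696 -0.32591843  0.05170462] 0.7210418715911675 (array([ 535.8, -326.6]), array([47.2, 48.7]), array([274., 226.]), array([355., 304.]))
[ 0.53501639 -0.32579007  0.05181713] 0.753967810057796 (array([ 535.9, -326.6]), array([47.2, 48.4]), array([272., 231.]), array([354., 308.]))
max() iterable argument is empty
```

Request:
jog_arm(
  deltas="0 0 -1 0 0 0;0 0 -1 0 0 0;0 0 -0.5 0 0 0;0 0 0 0 0 0",
)

```text
time: 21.08
eef_pos: [0.5354, -0.3262, 0.0026]
tcp_rot: [0.002, 1.0, 0.001, -0.001]
contact_force: [0.4, -0.9, -0.5]
opening: 0.751
finger_force: 0.0
```

Request:
jog_arm(
  deltas="0 0 -0.15 0 0 0;0 0 -0.1 0 0 0;0 0 0 0 0 0",
)

```text
time: 21.45
eef_pos: [0.5365, -0.327, -0.0002]
tcp_rot: [0.002, 1.0, -0.0, 0.0]
contact_force: [0.8, 0.9, 0.5]
opening: 0.748
finger_force: 0.0
```

Request:
jog_arm(
  deltas="0 0 0 0 0 0;0 0 0 0 0 0;0 0 0 0 0 0",
  gripper=0.3,
)

```text
time: 21.82
eef_pos: [0.5368, -0.3273, 0.0002]
tcp_rot: [0.002, 1.0, -0.0, 0.0]
contact_force: [0.1, -1.2, 1.8]
opening: 0.568
finger_force: 32.0
```

Gripped at 48 mm opening with 32 N. Before carrying it, I'll refine the spindle axis from the scene and side pictures.

```bash
cat > sp.py <<'E'
from loc import *
S,D=cam('scene'),cam('side')
for n,c in(('scene',S),('side',D)):
    g=cv2.cvtColor(c['color'],cv2.COLOR_BGR2GRAY);u,v=proj(c,(.604,.017,.08))[0].astype(int)
    for t in(55,70,90):
        m=(g>t).astype(np.uint8);k=np.zeros_like(m);k[v-20:v+16,u-10:u+11]=1
        nn,l,st,ce=cv2.connectedComponentsWithStats(m&k);i=1+st[1:,4].argmax();b=ce[i]
        parts=[(.01,.060,.089),(.0085,.089,.093),(.007,.093,.097)]
        r=least_squares(lambda p:sil(c,*p,parts)[0]-b,[.604,.017],diff_step=1e-2)
        print(n,t,st[i],b,sil(c,*r.x,parts)[1],r.x)
    print(g[v-20:v+16:3,u-10:u+11:2].tolist())
E
python3 sp.py
```

```text
scene 55 [334 291  10  16 139] [338.41007194 298.39568345] 146.625 [0.6037629  0.01611491]
scene 70 [334 291  10  16 115] [338.49565217 298.17391304] 146.25 [0.60327011 0.01618114]
scene 90 [335 291   8   8  48] [338.75  294.625] 144.125 [0.5946361  0.01581637]
[[35, 35, 31, 33, 33, 34, 32, 34, 33, 32, 33], [37, 34, 29, 32, 35, 38, 34, 36, 35, 28, 32], [33, 33, 32, 33, 34, 36, 34, 35, 32, 35, 32], [35, 37, 34, 34, 33, 36, 34, 37, 35, 34, 36], [36, 35, 41, 40, 34, 33, 37, 40, 44, 35, 33], [27, 28, 33, 35, 97, 162, 149, 59, 31, 24, 35], [36, 39, 33, 73, 106, 126, 129, 107, 47, 36, 25], [36, 36, 36, 62, 83, 92, 94, 87, 41, 34, 35], [34, 36, 32, 64, 76, 81, 80, 80, 36, 35, 35], [36, 38, 22, 62, 72, 77, 77, 58, 32, 36, 37], [34, 36, 37, 34, 32, 41, 37, 30, 34, 36, 36], [34, 33, 34, 34, 35, 37, 37, 33, 36, 33, 37]]
side 55 [344 194  21  36 756] [354.  211.5] 155.0625 [0.61616318 0.03666504]
side 70 [344 194  21  36 756] [354.  211.5] 155.0625 [0.61616318 0.03666504]
side 90 [344 194  21  36 754] [353.9734748  211.48143236] 155.5 [0.61612668 0.0367408 ]
[[109, 113, 129, 140, 179, 180, 219, 252, 252, 251, 251], [184, 220, 221, 252, 252, 252, 252, 251, 251, 251, 251], [252, 252, 252, 252, 252, 252, 252, 251, 251, 251, 251], [253, 253, 253, 252, 252, 251, 252, 252, 252, 252, 251], [253, 253, 253, 253, 251, 251, 252, 252, 252, 252, 252], [97, 96, 96, 96, 101, 193, 220, 191, 94, 92, 91], [98, 98, 97, 96, 147, 162, 166, 156, 126, 93, 92], [99, 98, 97, 98, 144, 134, 142, 138, 120, 94, 93], [98, 95, 97, 97, 142, 141, 142, 140, 111, 91, 90], [101, 100, 100, 99, 140, 142, 143, 139, 105, 95, 95], [101, 100, 100, 99, 131, 143, 142, 137, 97, 95, 95], [101, 101, 100, 100, 99, 98, 98, 98, 97, 97, 96]]
```

Request:
jog_arm(
  deltas="0 0 1 0 0 0;0 0 1 0 0 0;0 0 1 0 0 0;0 0 1 0 0 0;0 1 1 0 0 0;0 1 1 0 0 0;0 1 0.5 0 0 0;0.5 1 0 0 0 0;0.5 1 0 0 0 0;0.5 1 0 0 0 0;0.5 1 0 0 0 0;0.5 1 0 0 0 0;0.5 1 0 0 0 0;0.3 1 0 0 0 0;0 1 0 0 0 0;0 1 0 0 0 0;0 1 0 0 0 0;0 1 0 0 0 0;0 1 0 0 0 0;0 0 0 0 0 0",
)

```text
time: 24.42
eef_pos: [0.6022, -0.0254, 0.1295]
tcp_rot: [0.001, 1.0, -0.0, -0.0]
contact_force: [0.2, -0.4, -0.7]
opening: 0.558
finger_force: 31.8
```

Request:
jog_arm(
  deltas="0.07 1 0 0 0 0;0 1 0 0 0 0;0 0.15 0 0 0 0;0 0 -1 0 0 0;0 0 -0.5 0 0 0;0 0 -0.3 0 0 0;0 0 -0.3 0 0 0;0 0 0 0 0 0",
)

```text
time: 25.42
eef_pos: [0.6035, 0.0159, 0.087]
tcp_rot: [0.002, 1.0, 0.0, -0.0]
contact_force: [-0.9, 0.4, -0.2]
opening: 0.559
finger_force: 31.8
```

Request:
jog_arm(
  deltas="0 0 -0.4 0 0 0;0 0 -0.4 0 0 0;0 0 -0.3 0 0 0;0 0 -0.2 0 0 0;0 0 0 0 0 0",
)

```text
time: 26.05
eef_pos: [0.6035, 0.0161, 0.061]
tcp_rot: [0.002, 1.0, 0.0, -0.0]
contact_force: [1.1, -0.1, -0.3]
opening: 0.557
finger_force: 31.8
```

Request:
jog_arm(
  deltas="0 0 -0.1 0 0 0;0 0 -0.1 0 0 0;0 0 0 0 0 0",
)

```text
time: 26.42
eef_pos: [0.6037, 0.0161, 0.0574]
tcp_rot: [0.002, 1.0, -0.0, -0.0]
contact_force: [-1.2, -0.4, -1.1]
opening: 0.555
finger_force: 31.8
```

Request:
jog_arm(
  deltas="0 0 0 0 0 0;0 0 0 0 0 0;0 0 1 0 0 0;0 0 1 0 0 0;0 0 0.5 0 0 0",
  gripper=0.72,
)

```text
time: 27.05
eef_pos: [0.6053, 0.0159, 0.1108]
tcp_rot: [0.002, 1.0, -0.0, 0.002]
contact_force: [-0.9, -0.1, 0.6]
opening: 0.719
finger_force: 0.0
```

```bash
python3 - <<'E'
from sat import *
s=get_state();print(s['time'],s['eef_pos'],s['contact_force'])
for n in('wrist','scene'):
    c=cam(n);cv2.imwrite(f'pics/pl_{n}.png',c['color'])
    for sm in(38,15):
        try:print(n,ring(c,(.6035,.0165,.075),.075,62 if n=='wrist' else 22,sm))
        except Exception as e:print('x')
h=cv2.cvtColor(c['color'],cv2.COLOR_BGR2HSV);u,v=proj(c,(.6035,.0165,.075))[0].astype(int);print(h[v-12:v+13:4,u-16:u+17:4].tolist())
E
```

```text
27.05 [0.60530312 0.01592249 0.11079199] [-0.86161583 -0.11502035  0.60157304]
wrist (array([593.3,  -0.9]), array([ 7.5, 20.9]), array([274., 231.]), array([295., 261.]))
wrist (array([593.3,  -0.9]), array([ 7.5, 20.9]), array([274., 231.]), array([295., 261.]))
x
x
[[[12, 43, 59], [0, 41, 31], [0, 16, 16], [30, 64, 20], [12, 75, 17], [160, 96, 16], [126, 91, 14], [156, 106, 12], [90, 23, 11]], [[20, 59, 26], [110, 40, 19], [0, 27, 19], [16, 66, 108], [16, 61, 112], [18, 53, 191], [13, 74, 24], [105, 34, 15], [163, 99, 18]], [[170, 40, 19], [156, 91, 14], [17, 59, 146], [13, 62, 86], [15, 54, 75], [12, 47, 70], [15, 64, 111], [30, 106, 12], [20, 27, 28]], [[15, 60, 17], [12, 51, 50], [16, 61, 112], [15, 58, 79], [14, 56, 77], [15, 55, 74], [14, 62, 111], [17, 67, 72], [8, 38, 27]], [[38, 113, 9], [16, 74, 45], [17, 64, 111], [14, 57, 90], [14, 51, 75], [12, 46, 72], [16, 64, 112], [15, 68, 75], [60, 10, 25]], [[132, 85, 15], [15, 46, 11], [15, 63, 105], [16, 64, 111], [17, 64, 112], [16, 64, 112], [16, 63, 113], [25, 67, 23], [15, 51, 10]], [[40, 102, 15], [60, 23, 11], [20, 48, 32], [16, 64, 107], [16, 62, 107], [16, 62, 107], [15, 73, 49], [60, 46, 11], [170, 45, 17]]]
```

Request:
jog_arm(
  deltas="-0.25 -1 0 0 0 0;-0.25 -1 0 0 0 0;-0.25 -1 0 0 0 0;-0.25 -1 0 0 0 0;-0.25 -1 0 0 0 0;-0.25 -1 0 0 0 0;-0.25 -1 0 0 0 0;-0.25 -1 0 0 0 0;-0.25 -1 0 0 0 0;-0.25 -1 -0.5 0 0 0;-0.2 -1 -1 0 0 0;-0.15 -1 -1 0 0 0;0 0 0 0 0 0",
  gripper=0.65,
)

```text
time: 28.78
eef_pos: [0.5445, -0.2243, 0.0541]
tcp_rot: [0.003, 1.0, 0.002, -0.003]
contact_force: [0.1, 1.2, 0.2]
opening: 0.649
finger_force: 0.0
```

```bash
cat > pl.py <<'E'
from m import *
def fit(c,g,z,w,thr,lo=None):
    v=cv2.cvtColor(c['color'],cv2.COLOR_BGR2HSV)[:,:,2];u0,v0=proj(c,g)[0].astype(int);m=(v>thr).astype(np.uint8);k=np.zeros_like(m);k[v0-w:v0+w,u0-w:u0+w]=1
    g=max(cv2.findContours(m&k,0,1)[0],key=cv2.contourArea)[:,0].astype(float);P=np.array([unproj(c,*p,z)[:2] for p in g]);e=cv2.fitEllipse((P*1000).astype(np.float32));return np.round(e[0],1),np.round(e[1],1)
E
python3 - <<'E'
from pl import *
c=cam('wrist');s=get_state();print(s['eef_pos'],s['time'])
for t in(150,170,200):
    try:print('spacer',top(c,tuple(int(q) for q in proj(c,(.5463,-.2244,.012))[0]),.012,t,50))
    except Exception:print('x')
S=cam('scene');
for t in(70,100,140,160):print(t,fit(S,(.6035,.0165,.075),.075,26,t))
D=cam('side')
for t in(150,180,215):print(t,fit(D,(.6035,.0165,.075),.075,26,t))
E
```

```text
[ 0.54547373 -0.22388513  0.05548909] 28.825
spacer (array([ 534.6, -234.5]), array([ 5.9, 18.6]))
spacer (array([ 533.3, -233.8]), array([ 3.3, 15.4]))
x
70 (array([607.5,  16.9]), array([50. , 56.8]))
100 (array([606.9,  17.1]), array([48.8, 54.6]))
140 (array([604.4,  16.9]), array([47.5, 48.4]))
160 (array([604.3,  16.6]), array([46.3, 46.7]))
150 (array([640.6,  67.2]), array([113.2, 202.3]))
180 (array([663.6,  75. ]), array([ 99.1, 154. ]))
215 (array([663.7,  73.7]), array([ 97.4, 153. ]))
```

The core fits as a round 48 mm disc at (604.4, 16.9) mm in the well plane, so it's seated. Down onto the spacer.

Request:
jog_arm(
  deltas="0 0 -1 0 0 0;0 0 -1 0 0 0;0 0 -0.75 0 0 0;0 0 -0.15 0 0 0;0 0 -0.1 0 0 0;0 0 0 0 0 0",
  gripper=0.6,
)

```text
time: 29.68
eef_pos: [0.5472, -0.2242, -0.002]
tcp_rot: [0.002, 1.0, -0.0, 0.0]
contact_force: [-0.5, -0.1, 0.4]
opening: 0.602
finger_force: 0.0
```

Request:
jog_arm(
  deltas="0 0 0 0 0 0;0 0 0 0 0 0",
  gripper=0.3,
)

```text
time: 29.92
eef_pos: [0.5475, -0.2244, -0.0014]
tcp_rot: [0.002, 1.0, -0.001, 0.001]
contact_force: [-0.2, 0.2, 4.5]
opening: 0.447
finger_force: 30.1
```

Request:
jog_arm(
  deltas="0 0 1 0 0 0;0 0 1 0 0 0;0 0 1 0 0 0;0 0 1 0 0 0;0.25 1 1 0 0 0;0.25 1 0.7 0 0 0;0.25 1 0 0 0 0;0.25 1 0 0 0 0;0.25 1 0 0 0 0;0.25 1 0 0 0 0;0.25 1 0 0 0 0;0.25 1 0 0 0 0;0.25 1 0 0 0 0;0.25 1 0 0 0 0;0.25 1 0 0 0 0;0.1 1 0 0 0 0;0 0.05 0 0 0 0;0 0 0 0 0 0",
)

```text
time: 32.17
eef_pos: [0.6037, 0.0171, 0.1114]
tcp_rot: [0.001, 1.0, -0.0, -0.0]
contact_force: [-0.8, -0.4, -0.8]
opening: 0.438
finger_force: 30.2
```

Request:
jog_arm(
  deltas="0 0 -0.5 0 0 0;0 0 -0.4 0 0 0;0 0 -0.4 0 0 0;0 0 0 0 0 0",
)

```text
time: 32.67
eef_pos: [0.603, 0.0169, 0.0841]
tcp_rot: [0.002, 1.0, 0.0, -0.001]
contact_force: [0.7, -0.2, -0.5]
opening: 0.441
finger_force: 30.2
```

Request:
jog_arm(
  deltas="0 0 -0.3 0 0 0;0 0 -0.3 0 0 0;0 0 0 0 0 0",
)

```text
time: 33.05
eef_pos: [0.6033, 0.0172, 0.0728]
tcp_rot: [0.002, 1.0, 0.0, -0.001]
contact_force: [-0.2, -0.4, -0.3]
opening: 0.44
finger_force: 30.2
```

Request:
jog_arm(
  deltas="0 0 0 0 0 0;0 0 0 0 0 0;0 0 0.9 0 0 0;0 0 1 0 0 0;0 -1 0 0 0 0;-0.5 -1 0 0 0 0;-0.5 -1 0 0 0 0;-0.5 -1 0 0 0 0;-0.5 -1 0 0 0 0;-0.5 -1 0 0 0 0;-0.5 -1 0 0 0 0;-0.5 -1 0 0 0 0;-0.5 -1 0 0 0 0;-0.5 -1 0 0 0 0;-0.5 -1 0 0 0 0;-0.5 -1 0 0 0 0;-0.5 -1 0 0 0 0;-0.5 -1 0 0 0 0;-0.5 -1 0 0 0 0;-0.5 -1 0 0 0 0",
  gripper=0.6,
)

```text
time: 35.55
eef_pos: [0.4517, -0.3038, 0.1106]
tcp_rot: [0.002, 1.0, 0.001, -0.001]
contact_force: [-0.4, 0.4, -0.3]
opening: 0.602
finger_force: 0.0
```

```bash
python3 - <<'E'
from pl import *
S=cam('scene');s=get_state();print(s['eef_pos'],s['time'])
for t in(100,120,140,160):
    try:print(t,'spacer on stack',fit(S,(.6035,.0165,.085),.085,24,t))
    except Exception as e:print('x')
v=cv2.cvtColor(S['color'],cv2.COLOR_BGR2HSV);u0,v0=proj(S,(.6035,.0165,.085))[0].astype(int);print(u0,v0)
m=((v[:,:,2]>130)&(v[:,:,0]<20)).astype(np.uint8);
for r in range(v0-14,v0+24,2):print(r,v[r,u0-18:u0+19:3,2].tolist())
c=cam('wrist');cv2.imwrite('pics/wdisc.png',c['color'])
g=cv2.cvtColor(c['color'],cv2.COLOR_BGR2GRAY);uv=proj(c,(.4385,-.331,.024))[0];print('disc px',uv)
u,q=uv.astype(int)
for r in range(q-60,q+70,8):
  if 0<=r<480:print(r,g[r,max(u-65,0):u+66:5].tolist())
E
```

```text
[ 0.45095133 -0.30601057  0.11080022] 35.6
100 spacer on stack (array([612.3,  17.3]), array([47.8, 55.9]))
120 spacer on stack (array([610.4,  17.4]), array([47.8, 50.6]))
140 spacer on stack (array([609.8,  17.2]), array([47.2, 48.7]))
160 spacer on stack (array([609.5,  16.8]), array([45.3, 48.2]))
338 295
281 [36, 33, 35, 33, 35, 32, 34, 32, 31, 37, 36, 35, 34]
283 [33, 34, 34, 38, 39, 38, 32, 35, 35, 36, 33, 32, 30]
285 [33, 33, 38, 38, 36, 35, 36, 34, 37, 34, 36, 35, 34]
287 [34, 36, 33, 36, 37, 33, 34, 35, 33, 37, 36, 35, 38]
289 [33, 35, 37, 37, 43, 196, 204, 201, 159, 34, 36, 36, 35]
291 [38, 38, 39, 33, 199, 188, 149, 125, 203, 137, 39, 38, 33]
293 [35, 38, 39, 182, 203, 103, 174, 143, 136, 199, 46, 34, 37]
295 [36, 38, 25, 190, 203, 98, 133, 126, 122, 204, 80, 36, 33]
297 [35, 36, 72, 161, 202, 89, 111, 105, 129, 203, 144, 41, 36]
299 [36, 29, 61, 186, 203, 126, 91, 90, 173, 197, 155, 33, 37]
301 [37, 30, 54, 203, 142, 203, 178, 194, 204, 129, 145, 31, 37]
303 [35, 30, 55, 199, 121, 144, 199, 194, 127, 180, 105, 31, 36]
305 [36, 36, 30, 146, 199, 110, 97, 97, 184, 193, 58,
[... 1713 characters left out ...]
 97, 99, 94, 100, 92, 96, 91, 99, 94, 72, 60, 59, 59, 65, 74, 75, 77, 76, 73, 77, 76, 77, 77, 78, 76]
261 [97, 98, 103, 97, 101, 95, 92, 98, 96, 98, 91, 86, 76, 78, 76, 76, 77, 74, 80, 81, 75, 74, 74, 79, 83, 80, 79]
269 [155, 110, 96, 93, 93, 93, 93, 104, 103, 96, 96, 89, 75, 75, 79, 81, 96, 77, 79, 77, 77, 77, 79, 79, 81, 78, 78]
277 [148, 161, 158, 101, 95, 97, 95, 99, 95, 98, 99, 98, 90, 98, 100, 101, 88, 95, 90, 76, 76, 80, 78, 79, 81, 77, 131]
285 [158, 154, 149, 143, 158, 105, 96, 92, 99, 97, 96, 95, 98, 95, 94, 92, 96, 98, 92, 97, 91, 83, 79, 80, 95, 136, 135]
293 [162, 159, 163, 152, 158, 137, 94, 93, 46, 95, 97, 95, 96, 99, 104, 99, 101, 100, 96, 96, 95, 97, 85, 150, 142, 137, 135]
```

```bash
python3 - <<'E'
from loc import *
c=cam('wrist');print(get_state()['eef_pos'])
g=cv2.cvtColor(c['color'],cv2.COLOR_BGR2GRAY).astype(float)
g=cv2.GaussianBlur(g,(3,3),0);a=np.linspace(0,2*np.pi,90)
# bore top edge (dark collar rim vs. bright mat through bore) & outer disc edge: score by mean gradient along outward normal
def score(p):
    s=0
    for r,z,rng in((.031,.010,a),):
        o=proj(c,np.c_[p[0]+(r+.002)*np.cos(rng),p[1]+(r+.002)*np.sin(rng),0*rng+z]).astype(np.float32)
        i=proj(c,np.c_[p[0]+(r-.002)*np.cos(rng),p[1]+(r-.002)*np.sin(rng),0*rng+z]).astype(np.float32)
        f=lambda q:cv2.remap(g.astype(np.float32),q[:,:1],q[:,1:],1)[:,0]
        s+=np.clip(f(o)-f(i),-10,30).mean()
    return s
best=max((score((x,y)),x,y) for x in np.arange(.430,.447,.0005) for y in np.arange(-.338,-.324,.0005));print(best)
E
```

```text
[ 0.45213614 -0.30380035  0.11083385]
(np.float32(24.56087), np.float64(0.434), np.float64(-0.3325))
```

```bash
python3 - <<'E'
from loc import *
c=cam('wrist');g=cv2.cvtColor(c['color'],cv2.COLOR_BGR2GRAY).astype(float);a=np.linspace(0,2*np.pi,60)
def poly(x,y,r,z):
    m=np.zeros((480,640),np.uint8);cv2.fillPoly(m,[np.round(proj(c,np.c_[x+r*np.cos(a),y+r*np.sin(a),0*a+z])*16).astype(np.int32)],1,shift=4);return m
def sb(x,y):
    i=poly(x,y,.0125,.024)&poly(x,y,.0125,.002);o=poly(x,y,.015,.024)&poly(x,y,.015,.002)&~i&1
    return g[i>0].mean()-g[o>0].mean()
def sd(x,y):
    b=lambda r:(poly(x,y,r,.002)|poly(x,y,r,.010))
    i=b(.031);o=b(.033)&~i&1;n=b(.031)&~b(.029)&1
    return g[o>0].mean()-g[n>0].mean()
for f in(sb,sd):print(max((f(x,y),x,y) for x in np.arange(.430,.443,.001) for y in np.arange(-.336,-.326,.001)))
E
```

```text
(np.float64(22.607714278384464), np.float64(0.433), np.float64(-0.332))
(np.float64(16.098388119737294), np.float64(0.435), np.float64(-0.333))
```

Request:
jog_arm(
  deltas="-0.45 -1 0 0 0 0;-0.4 -0.4 -1 0 0 0;0 0 -1 0 0 0;0 0 -1 0 0 0;0 0 -1 0 0 0;0 0 -0.7 0 0 0;0 0 -0.3 0 0 0;0 0 0 0 0 0",
  gripper=0.6,
)

```text
time: 36.75
eef_pos: [0.4368, -0.3307, 0.0114]
tcp_rot: [0.002, 1.0, 0.0, -0.0]
contact_force: [-0.3, -0.7, -0.4]
opening: 0.6
finger_force: 0.0
```

Request:
jog_arm(
  deltas="0 0 0 0 0 0;0 0 0 0 0 0;0 0 0 0 0 0",
  gripper=0.2,
)

```text
time: 37.12
eef_pos: [0.4374, -0.3316, 0.0127]
tcp_rot: [0.002, 1.0, -0.001, 0.001]
contact_force: [-0.3, 0.5, 4.2]
opening: 0.343
finger_force: 29.9
```

Request:
jog_arm(
  deltas="0 0 1 0 0 0;0 0 1 0 0 0;0 0 1 0 0 0;0.5 1 1 0 0 0;0.5 1 1 0 0 0;0.5 1 0.9 0 0 0;0.5 1 0 0 0 0;0.5 1 0 0 0 0;0.5 1 0 0 0 0;0.5 1 0 0 0 0;0.5 1 0 0 0 0;0.5 1 0 0 0 0;0.5 1 0 0 0 0;0.5 1 0 0 0 0;0.5 1 0 0 0 0;0.5 1 0 0 0 0;0.5 1 0 0 0 0;0.5 1 0 0 0 0;0.5 1 0 0 0 0;0.4 1 0 0 0 0",
)

```text
time: 39.62
eef_pos: [0.605, 0.0101, 0.1292]
tcp_rot: [0.002, 1.0, 0.0, -0.0]
contact_force: [0.5, -0.0, -0.7]
opening: 0.346
finger_force: 29.9
```

Request:
jog_arm(
  deltas="0 0.4 0 0 0 0;0 0 0 0 0 0;0 0 0 0 0 0",
)

```text
time: 40.0
eef_pos: [0.6045, 0.0167, 0.1295]
tcp_rot: [0.002, 1.0, -0.0, -0.0]
contact_force: [0.7, -0.4, -0.8]
opening: 0.344
finger_force: 29.9
```

```bash
python3 - <<'E'
from loc import *
S=cam('scene');s=get_state();print(s['time'],s['eef_pos'],s['opening'])
g=cv2.cvtColor(S['color'],cv2.COLOR_BGR2GRAY);cv2.imwrite('pics/hov.png',S['color'])
p=np.array(s['eef_pos']);a=np.linspace(0,2*np.pi,24)
for dx in(-.002,0):print(proj(S,p+[dx,0,-.0015])[0],proj(S,p+[dx,.031,-.0015])[0],proj(S,p+[dx,-.031,-.0015])[0],proj(S,p+[dx+.031,0,-.0095])[0])
u,v=proj(S,p+[0.01,0,-.0015])[0].astype(int);print(u,v)
for r in range(v-10,v+30,2):print(r,g[r,u-24:u+25:3].tolist())
E
```

```text
40.05 [0.60456296 0.01653799 0.12950692] 0.34513017973516863
[339.46258833 283.58424132] [355.11712083 285.33800193] [323.88441152 281.83903475] [337.72158845 299.1268737 ]
[339.36365035 284.42894848] [355.04016398 286.1872719 ] [323.76370766 282.67921348] [337.61864047 300.00679263]
338 288
278 [119, 64, 18, 19, 19, 57, 32, 28, 31, 29, 27, 29, 70, 15, 56, 161, 167]
280 [60, 19, 13, 20, 18, 59, 28, 28, 29, 29, 31, 27, 70, 20, 17, 42, 168]
282 [14, 19, 19, 17, 31, 60, 32, 28, 16, 10, 23, 27, 71, 18, 27, 24, 54]
284 [31, 26, 28, 18, 30, 61, 24, 27, 13, 10, 16, 25, 63, 19, 22, 23, 24]
286 [29, 32, 31, 29, 33, 29, 30, 31, 34, 30, 33, 20, 65, 29, 27, 28, 26]
288 [30, 30, 32, 32, 31, 29, 31, 30, 28, 30, 32, 33, 31, 32, 24, 25, 25]
290 [17, 14, 20, 20, 26, 31, 29, 30, 34, 31, 31, 30, 32, 29, 25, 25, 25]
292 [19, 17, 16, 18, 20, 30, 31, 31, 30, 33, 31, 32, 33, 29, 24, 28, 28]
294 [16, 17, 12, 14, 14, 45, 34, 29, 30, 30, 28, 31, 34, 24, 22, 27, 22]
296 [16, 16, 18, 17, 22, 88, 28, 31, 34, 33, 30, 33, 38, 32, 26, 24, 26]
298 [15, 15, 12, 13, 46, 90, 81, 34, 32, 27, 32, 74, 68, 31, 26, 29, 30]
300 [12, 22, 20, 7, 43, 100, 89, 85, 70, 64, 85, 85, 76, 19, 26, 22, 29]
302 [16, 21, 6, 9, 41, 101, 83, 88, 87, 89, 89, 87, 65, 10, 16, 27, 26]
304 [21, 10, 10, 6, 42, 99, 100, 83, 88, 86, 83, 100, 47, 5, 10, 14, 28]
306 [13, 15, 9, 14, 12, 93, 101, 99, 94, 96, 101, 97, 25, 15, 16, 10, 26]
308 [17, 15, 15, 8, 10, 66, 97, 104, 102, 102, 100, 82, 10, 11, 8, 10, 27]
310 [22, 15, 4, 6, 5, 7, 90, 96, 99, 97, 96, 21, 3, 11, 7, 12, 28]
312 [20, 14, 11, 14, 16, 7, 17, 51, 76, 56, 18, 12, 26, 26, 28, 25, 29]
314 [21, 17, 19, 17, 19, 11, 10, 14, 16, 3, 8, 20, 19, 23, 28, 29, 31]
316 [17, 20, 15, 21, 16, 9, 10, 15, 13, 10, 13, 13, 26, 26, 29, 29, 28]
```

Request:
jog_arm(
  deltas="0 0 -0.6 0 0 0;0 0 -0.4 0 0 0;0 0 -0.3 0 0 0;0 0 0 0 0 0",
)

```text
time: 40.55
eef_pos: [0.6042, 0.0171, 0.1025]
tcp_rot: [0.002, 1.0, 0.0, -0.001]
contact_force: [0.3, -0.3, 0.3]
opening: 0.341
finger_force: 29.9
```

Request:
jog_arm(
  deltas="0 0 -0.2 0 0 0;0 0 -0.2 0 0 0;0 0 0 0 0 0",
)

```text
time: 40.92
eef_pos: [0.6051, 0.0171, 0.0958]
tcp_rot: [0.002, 1.0, -0.0, 0.0]
contact_force: [-0.0, -0.3, -0.4]
opening: 0.345
finger_force: 30.0
```

Request:
jog_arm(
  deltas="0 0 -0.05 0 0 0;0 0 0 0 0 0;0 0 0 0 0 0",
  gripper=0.55,
)

```text
time: 41.3
eef_pos: [0.6048, 0.0171, 0.0945]
tcp_rot: [0.002, 1.0, -0.0, 0.0]
contact_force: [0.4, -0.8, 0.8]
opening: 0.545
finger_force: 0.0
```

Request:
jog_arm(
  deltas="0 0 0.8 0 0 0;0 0 1 0 0 0;-0.5 1 0.3 0 0 0;-0.5 1 0 0 0 0;-0.5 1 0 0 0 0;-0.5 1 0 0 0 0;-0.5 1 0 0 0 0;-0.5 1 0 0 0 0",
)

```text
time: 42.3
eef_pos: [0.5439, 0.1386, 0.1363]
tcp_rot: [0.001, 1.0, -0.0, -0.0]
contact_force: [0.6, -0.9, 0.5]
opening: 0.548
finger_force: 0.0
```

```bash
python3 - <<'E'
from loc import *
S=cam('scene');s=get_state();print(s['time'],s['eef_pos'],s['opening'])
g=cv2.cvtColor(S['color'],cv2.COLOR_BGR2GRAY).astype(int)
for z in(.093,.085):print(z,[proj(S,[.6035+a,.0165+b,z])[0].round(1).tolist() for a,b in((.031,0),(-.031,0),(0,.031),(0,-.031))])
print('collar top',[proj(S,[.6035+a,.0165+b,.107])[0].round(1).tolist() for a,b in((.016,0),(-.016,0),(0,.016),(0,-.016))])
for r in range(268,320,2):print(r,g[r,316:362:2].tolist())
for q in((.491,.228,.086),):print(proj(S,q))
u,v=440,265
for r in range(255,276,2):print(r,g[r,428:454:2].tolist())
E
```

```text
42.35 [0.54264564 0.14053195 0.13617018] 0.5495204570265303
0.093 [[337.1, 306.7], [340.1, 280.8], [353.8, 295.2], [323.5, 291.7]]
0.085 [[336.9, 308.7], [339.9, 283.0], [353.5, 297.3], [323.4, 293.8]]
collar top [[338.1, 296.5], [339.7, 283.1], [346.9, 290.6], [331.0, 288.8]]
268 [191, 192, 192, 192, 193, 192, 192, 192, 193, 193, 192, 190, 191, 191, 191, 191, 191, 184, 123, 122, 119, 120, 120]
270 [193, 193, 192, 192, 192, 191, 193, 192, 192, 191, 192, 191, 191, 190, 190, 191, 191, 190, 121, 121, 120, 119, 120]
272 [192, 191, 192, 193, 192, 191, 191, 191, 190, 174, 147, 164, 182, 188, 188, 189, 189, 189, 119, 119, 119, 118, 117]
274 [192, 192, 193, 192, 162, 116, 76, 40, 32, 29, 30, 31, 31, 28, 40, 76, 112, 182, 121, 120, 119, 123, 118]
276 [193, 192, 163, 60, 32, 28, 31, 31, 29, 32, 31, 30, 30, 33, 31, 30, 29, 32, 38, 93, 125, 123, 124]
278 [161, 76, 32, 30, 31, 31, 27, 28, 31, 32, 30, 30, 26, 28, 33, 32, 32, 32, 21, 15, 38, 88, 122]
280 [33, 29, 32, 32, 33, 33, 29, 30, 32, 30, 34, 29, 34, 33, 32, 32, 31, 32, 21, 16, 18, 11, 56]
282 [31, 32, 32, 33, 30, 34, 32, 34, 44, 65, 74, 74, 
[... 1872 characters left out ...]
0, 191, 190, 190]
257 [170, 170, 170, 170, 170, 169, 189, 190, 191, 191, 190, 190, 190]
259 [169, 170, 170, 169, 165, 183, 180, 180, 185, 190, 189, 188, 188]
261 [172, 172, 172, 151, 187, 155, 78, 131, 188, 185, 191, 191, 190]
263 [168, 169, 169, 147, 190, 123, 58, 64, 181, 179, 190, 188, 189]
265 [172, 171, 172, 100, 136, 171, 184, 184, 172, 180, 191, 190, 190]
267 [172, 172, 132, 90, 92, 102, 131, 131, 117, 189, 190, 191, 191]
269 [173, 142, 83, 89, 97, 100, 98, 97, 150, 191, 191, 190, 191]
271 [173, 131, 132, 76, 89, 99, 100, 112, 163, 191, 191, 191, 190]
273 [174, 164, 168, 163, 122, 81, 83, 151, 173, 189, 190, 191, 190]
275 [167, 169, 169, 169, 98, 94, 150, 173, 174, 189, 194, 193, 193]
```

The clamp disc's image edges match the predicted seated outline, with the spindle top visible through the bore. Now to the tension roller.

Request:
jog_arm(
  deltas="-0.55 1 0 0 0 0;-0.55 1 0 0 0 0;-0.55 1 -0.5 0 0 0;-0.5 1 -0.5 0 0 0;-0.5 0.5 -0.5 0 0 0;0 0 0 0 0 0;0 0 0 0 0 0",
)

```text
time: 43.22
eef_pos: [0.4923, 0.2268, 0.1069]
tcp_rot: [0.002, 1.0, -0.0, 0.0]
contact_force: [-0.5, -0.3, 0.3]
opening: 0.548
finger_force: 0.0
```

```bash
python3 - <<'E'
from m import *
c=cam('wrist');s=get_state();print(s['time'],s['eef_pos']);cv2.imwrite('pics/roll.png',c['color'])
print(proj(c,[.491,.228,.086]))
u,v=proj(c,[.491,.228,.086])[0].astype(int)
for t in(150,170,190,210):
    try:print(t,top(c,(int(u),int(v)),.086,t,30))
    except Exception:print('x')
g=cv2.cvtColor(c['color'],cv2.COLOR_BGR2GRAY)
for r in range(v-32,v+33,4):print(r,g[r,u-36:u+37:4].tolist())
E
```

```text
43.275 [0.4925475  0.22669719 0.10707273]
[[316.12018874 277.03135325]]
x
x
x
x
245 [114, 114, 114, 114, 114, 114, 111, 96, 95, 93, 97, 110, 117, 117, 117, 116, 117, 116, 152]
249 [115, 115, 115, 115, 115, 102, 103, 111, 111, 112, 112, 104, 99, 115, 116, 117, 115, 117, 116]
253 [114, 114, 116, 116, 104, 106, 110, 111, 112, 112, 111, 112, 107, 100, 117, 115, 116, 116, 116]
257 [115, 115, 115, 114, 99, 110, 101, 91, 92, 93, 92, 100, 110, 106, 114, 114, 114, 114, 112]
261 [115, 116, 116, 114, 105, 94, 104, 121, 125, 125, 118, 103, 94, 104, 108, 112, 114, 115, 114]
265 [115, 114, 113, 109, 94, 113, 126, 126, 127, 125, 126, 126, 119, 94, 106, 116, 115, 116, 116]
269 [117, 116, 115, 108, 110, 127, 126, 127, 125, 124, 127, 126, 127, 117, 101, 116, 117, 117, 117]
273 [115, 114, 115, 100, 125, 126, 126, 94, 61, 61, 86, 125, 127, 127, 98, 117, 116, 116, 116]
277 [114, 115, 117, 99, 126, 126, 120, 61, 62, 63, 62, 117, 126, 128, 101, 115, 115, 115, 114]
281 [115, 115, 104, 97, 126, 126, 115, 61, 62, 62, 61, 109, 127, 126, 106, 112, 111, 112, 113]
285 [114, 106, 111, 100, 126, 126, 119, 64, 62, 62, 63, 122, 128, 126, 99, 116, 115, 114, 114]
289 [107, 111, 111, 112, 107, 126, 126, 117, 84, 80, 114, 126, 128, 115, 110, 113, 113, 112, 112]
293 [108, 111, 113, 114, 107, 112, 128, 126, 126, 128, 127, 126, 112, 104, 113, 113, 112, 113, 115]
297 [113, 114, 114, 112, 111, 109, 99, 113, 124, 122, 114, 104, 110, 115, 115, 115, 114, 114, 114]
301 [115, 115, 113, 113, 114, 116, 116, 113, 110, 111, 113, 115, 116, 114, 115, 115, 114, 115, 116]
305 [116, 114, 112, 113, 114, 115, 115, 115, 115, 116, 115, 115, 115, 116, 116, 116, 115, 114, 114]
309 [121, 113, 111, 114, 115, 115, 116, 116, 116, 114, 114, 113, 113, 115, 114, 116, 116, 115, 114]
```

Roller seen centred at (316,279), about 1 mm from the TCP axis. Descend and grip gently.

Request:
jog_arm(
  deltas="0 0.05 -0.8 0 0 0;0 0 -0.7 0 0 0;0 0 -0.5 0 0 0;0 0 0 0 0 0",
  gripper=0.5,
  squeeze=30,
)

```text
time: 43.78
eef_pos: [0.4908, 0.2277, 0.0649]
tcp_rot: [0.002, 1.0, -0.0, -0.001]
contact_force: [0.3, -0.9, -0.1]
opening: 0.499
finger_force: 0.0
```

Request:
jog_arm(
  deltas="0 0 0 0 0 0;0 0 0 0 0 0;0 0 0 0 0 0",
  gripper=0.1,
)

```text
time: 44.15
eef_pos: [0.4921, 0.2271, 0.0669]
tcp_rot: [0.001, 1.0, -0.001, 0.0]
contact_force: [-0.6, -5.5, 0.6]
opening: 0.266
finger_force: 29.4
```

Request:
jog_arm(
  deltas="-0.28 -0.4 0 0 0 0;-0.24 -0.42 0 0 0 0;-0.19 -0.45 0 0 0 0;-0.14 -0.46 0 0 0 0;-0.09 -0.48 0 0 0 0;-0.04 -0.48 0 0 0 0;0.02 -0.48 0 0 0 0;0.07 -0.48 0 0 0 0;0.12 -0.47 0 0 0 0;0.17 -0.45 0 0 0 0;0.22 -0.43 0 0 0 0;0 0 0 0 0 0",
)

```text
time: 45.65
eef_pos: [0.4837, 0.1285, 0.0667]
tcp_rot: [0.003, 1.0, 0.001, -0.0]
contact_force: [-1.7, 3.5, 1.0]
opening: 0.261
finger_force: 30.5
```

Request:
jog_arm(
  deltas="0.14 -0.2 0 0 0 0;0.13 -0.2 0 0 0 0;0 0 0 0 0 0",
)

```text
time: 46.02
eef_pos: [0.4894, 0.1209, 0.0667]
tcp_rot: [0.002, 1.0, 0.001, 0.0]
contact_force: [0.4, 4.7, -0.2]
opening: 0.26
finger_force: 30.5
```

Request:
jog_arm(
  deltas="0.06 -0.09 0 0 0 0;0 0 0 0 0 0",
)

```text
time: 46.28
eef_pos: [0.4901, 0.1197, 0.0667]
tcp_rot: [0.002, 1.0, 0.001, -0.0]
contact_force: [-1.0, 7.3, 1.7]
opening: 0.257
finger_force: 30.6
```

Request:
jog_arm(
  deltas="0.06 -0.09 0 0 0 0;0.06 -0.09 0 0 0 0;0 0 0 0 0 0",
)

```text
time: 46.65
eef_pos: [0.4914, 0.1172, 0.0666]
tcp_rot: [0.003, 1.0, 0.003, -0.002]
contact_force: [-4.6, 10.4, 3.7]
opening: 0.264
finger_force: 30.8
```

Request:
jog_arm(
  deltas="0 0 0 0 0 0;0 0 0 0 0 0;0 0 0 0 0 0;0 0 0 0 0 0;0 0 0 0 0 0;0 0 0 0 0 0",
)

```text
time: 47.4
eef_pos: [0.4914, 0.1172, 0.0666]
tcp_rot: [0.002, 1.0, 0.003, -0.002]
contact_force: [-4.2, 10.1, 2.8]
opening: 0.263
finger_force: 30.8
```

```bash
python3 - <<'E'
from loc import *
S=cam('scene');g=cv2.cvtColor(S['color'],cv2.COLOR_BGR2GRAY).astype(int)
for r in(282,288,292,298,304,308,311):print(r,g[r,316:362:2].tolist())
c=cam('wrist');cv2.imwrite('pics/end.png',c['color']);w=cv2.cvtColor(c['color'],cv2.COLOR_BGR2GRAY);p=np.array(get_state()['eef_pos'])
u,v=proj(c,[p[0],p[1],.086])[0].astype(int);print(u,v)
for r in range(v-28,v+25,4):print(r,w[r,u-32:u+33:4].tolist())
E
```

```text
282 [30, 29, 29, 31, 31, 31, 30, 28, 45, 65, 72, 72, 74, 72, 66, 30, 30, 34, 24, 30, 30, 30, 32]
288 [33, 32, 32, 31, 34, 63, 75, 75, 75, 50, 31, 32, 29, 31, 33, 70, 77, 77, 59, 34, 32, 30, 30]
292 [33, 34, 30, 34, 39, 76, 73, 75, 48, 92, 95, 152, 142, 83, 60, 72, 70, 76, 75, 51, 30, 31, 31]
298 [29, 31, 31, 34, 15, 67, 76, 78, 75, 39, 27, 29, 32, 34, 42, 67, 78, 77, 76, 50, 31, 30, 33]
304 [30, 32, 32, 36, 16, 43, 79, 41, 73, 79, 75, 78, 79, 78, 78, 81, 70, 27, 16, 29, 28, 31, 31]
308 [32, 35, 33, 34, 26, 8, 25, 89, 95, 93, 86, 72, 65, 75, 88, 93, 49, 20, 25, 30, 31, 28, 33]
311 [33, 34, 33, 34, 37, 36, 21, 9, 42, 91, 97, 98, 96, 97, 48, 16, 12, 18, 32, 33, 32, 32, 33]
314 317
289 [82, 49, 82, 104, 107, 108, 106, 104, 100, 101, 106, 107, 108, 107, 90, 47, 84]
293 [82, 44, 76, 105, 104, 87, 88, 91, 89, 89, 87, 85, 96, 107, 95, 45, 82]
297 [79, 40, 80, 96, 88, 91, 92, 93, 96, 91, 91, 92, 91, 86, 93, 44, 77]
301 [74, 43, 73, 90, 94, 93, 92, 92, 95, 91, 90, 90, 92, 92, 84, 44, 66]
305 [65, 39, 89, 93, 92, 93, 92, 91, 92, 94, 91, 91, 91, 96, 92, 52, 54]
309 [50, 42, 93, 93, 91, 92, 93, 84, 70, 76, 93, 92, 91, 95, 91, 49, 47]
313 [45, 42, 91, 93, 93, 92, 68, 52, 54, 53, 51, 89, 92, 91, 93, 50, 44]
317 [41, 43, 91, 92, 92, 90, 53, 55, 55, 53, 54, 70, 94, 91, 91, 47, 43]
321 [39, 40, 91, 90, 91, 88, 55, 54, 53, 55, 56, 63, 94, 93, 91, 47, 44]
325 [40, 40, 91, 91, 91, 89, 52, 56, 56, 55, 55, 67, 92, 94, 92, 46, 43]
329 [41, 40, 92, 92, 92, 90, 69, 55, 56, 55, 56, 90, 91, 92, 93, 43, 43]
333 [43, 41, 83, 94, 92, 92, 92, 85, 70, 77, 90, 93, 92, 91, 91, 43, 45]
337 [42, 42, 101, 99, 93, 91, 92, 93, 92, 94, 92, 93, 94, 92, 103, 44, 45]
341 [43, 40, 104, 110, 105, 93, 93, 91, 92, 94, 93, 93, 100, 107, 108, 44, 46]
```

The roller is centred between the pads and the push is steady at about 11 N against the stop. The stack is unchanged.

```bash
python3 -c "
from plant import ctrl;print(ctrl.sign_off())"
```

```text
the job is handed in; nothing more can be done
None
```

The job is handed in at about 47 s of the 72 s. By camera, the core, spacer and clamp disc (collar up) are seated on the take-up spindle. The fingers are holding the tension arm at its stop with a steady push of about 11 N. The core needed a second pick after it jammed briefly on the shut fingers. The hand-in call returned no verdict.

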